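# Refill the spring-lift ramekin dispenser and lock its cover on

## Task

Refill the spring-lift dispenser: take its cover off and set it down on the table, then stack every white ramekin that stands on the table right way up in the dispenser's tube, lowering each one on to the sinking platform or the pot below rather than letting it fall in. Then put the cover back on and turn it until its two tongues drop into the finger cut-outs and it sits flat and fully home on the rim. Leave the other things on the table where they are.

Things in the scene. Friction and masses are not known exactly. Their poses are not given: they have to be found in the camera images.
- well: the dispenser, fixed: an upright round steel tube 220 mm high on a 124 mm round foot, open at the top; inner diameter 75 mm, outer 85 mm. Origin: centre of its underside, on the tube's axis; z up. Its y axis passes through the two finger cut-outs in the rim (see well_rim)
- well_rim (a point): centre of the tube's mouth, level with the rim, axes as the dispenser's. The rim has two finger cut-outs, on its +y and -y sides, each 40 mm wide (30 degrees either side of the y axis) and 50 mm deep, so that fingers holding a ramekin along this y axis can go down into them; narrow sight slots run on below. The rest of the rim is level
- lift (a joint): how far the sprung platform has sunk in the tube, m: 0 at its upper stop (empty), 0.175 at the bottom. Its soft spring (60 N/m) is matched to the ramekins: it sinks 23 to 29 mm for each, so the top of the stack stays about 10 to 40 mm below the rim
- lift_top (a point): centre of the platform's flat top face (a 70 mm disc), 28 mm below the rim when the platform is at its upper stop
- cover_grip (a point): middle of the bar of the black loop handle on the dispenser's cover, a flat round steel cap 100 mm across, 240 g. z up. The bar is 64 mm long, along the cover's y axis, 14 mm wide, 14 mm high, with 20 mm free below the point. The point is 52 mm above the lower edge of the skirt, on which the cover stands when set on the table
- cover_face (a point): centre of the cover's flat under-face, 32 mm below the handle point, which rests on the tube's rim when the cover is home. Round it a skirt, 20 mm deep, goes outside the tube with 4 mm play. Two tongues inside the skirt, on the cover's +y and -y sides (in line with the handle bar), 33 mm wide, reach 14 mm below the face
- cover_tongue (a point): lower end of the cover's +y tongue, 41 mm out from the centre and 14 mm below the under-face. At the start the cover lies on the dispenser with both tongues on top of the rim, so 14 mm high, turned 0.7 rad or more out of line. With the bar along the dispenser's y axis, either way round, the tongues drop into the cut-outs
- ram1_mid (a point): white ceramic ramekin, all alike: 66 mm across, 34 mm high, wall 4 mm, 150 to 180 g; stands upright on the table, if present (4 to 6 are). Point: on its axis, 17 mm above its foot; z points out of its mouth. The tapered foot (32 to 44 mm across, 8 mm deep) sits loosely inside the rim of the one below, so stacked ones stand 26 mm apart
- ram2_mid (a point): white ceramic ramekin, all alike: 66 mm across, 34 mm high, wall 4 mm, 150 to 180 g; stands upright on the table, if present (4 to 6 are). Point: on its axis, 17 mm above its foot; z points out of its mouth. The tapered foot (32 to 44 mm across, 8 mm deep) sits loosely inside the rim of the one below, so stacked ones stand 26 mm apart
- ram3_mid (a point): white ceramic ramekin, all alike: 66 mm across, 34 mm high, wall 4 mm, 150 to 180 g; stands upright on the table, if present (4 to 6 are). Point: on its axis, 17 mm above its foot; z points out of its mouth. The tapered foot (32 to 44 mm across, 8 mm deep) sits loosely inside the rim of the one below, so stacked ones stand 26 mm apart
- ram4_mid (a point): white ceramic ramekin, all alike: 66 mm across, 34 mm high, wall 4 mm, 150 to 180 g; stands upright on the table, if present (4 to 6 are). Point: on its axis, 17 mm above its foot; z points out of its mouth. The tapered foot (32 to 44 mm across, 8 mm deep) sits loosely inside the rim of the one below, so stacked ones stand 26 mm apart
- ram5_mid (a point): white ceramic ramekin, all alike: 66 mm across, 34 mm high, wall 4 mm, 150 to 180 g; stands upright on the table, if present (4 to 6 are). Point: on its axis, 17 mm above its foot; z points out of its mouth. The tapered foot (32 to 44 mm across, 8 mm deep) sits loosely inside the rim of the one below, so stacked ones stand 26 mm apart
- ram6_mid (a point): white ceramic ramekin, all alike: 66 mm across, 34 mm high, wall 4 mm, 150 to 180 g; stands upright on the table, if present (4 to 6 are). Point: on its axis, 17 mm above its foot; z points out of its mouth. The tapered foot (32 to 44 mm across, 8 mm deep) sits loosely inside the rim of the one below, so stacked ones stand 26 mm apart
- bowl: bystander: blue melamine bowl, 156 mm across, 62 mm high; origin at the centre of its underside
- spoon: bystander: steel serving spoon, 220 mm long, lying flat along its x axis; origin near its middle
- mug: bystander: earthenware mug, 82 mm across, 92 mm high, handle on its +y side; origin at the centre of its underside
- salt: bystander: small glass salt jar, 52 mm across, 85 mm high; origin at the centre of its underside
Mind the look-alikes: they are no part of the job. What is shaped like the part that bears ram2_mid but blue, brown or pink is not meant.

How it is judged:
On the way, in this order (a step that is already met when the one before it is completed fails the run):
1. the cover is off and standing on the table (horizontal distance between cover_grip and well_rim above 0.09 m and height (world z) of cover_grip below 0.065 m), for 0.3 s.
2. every ramekin is in the tube, right way up, the platform sunk under them, the cover still off (horizontal distance between each of ram1_mid, ram2_mid, ram3_mid, ram4_mid, ram5_mid, ram6_mid and well_rim below 0.01 m and z of ram1_mid in the frame of well between 0.02 and 0.218 m and angle between each of ram1_mid, ram2_mid, ram3_mid, ram4_mid, ram5_mid, ram6_mid's own z axis and vertical below 0.15 rad and z of ram2_mid in the frame of well between 0.02 and 0.218 m and z of ram3_mid in the frame of well between 0.02 and 0.218 m and z of ram4_mid in the frame of well between 0.02 and 0.218 m and z of ram5_mid in the frame of well between 0.02 and 0.218 m and z of ram6_mid in the frame of well between 0.02 and 0.218 m and value of joint lift above 0.08 m and horizontal distance between cover_grip and well_rim above 0.09 m), for 0.3 s.
3. the cover is fully home, its tongues in the cut-outs (z of cover_grip in the frame of well between 0.247 and 0.257 m and horizontal distance between cover_grip and well_rim below 0.01 m and angle between cover_grip's own z axis and vertical below 0.06 rad and angle between the y axis of cover_grip and the y axis of well, either way round below 0.2 rad), for 0.3 s.
At the end, for the whole second after the job is handed in: Every ramekin present is upright (0.15 rad) in the tube, within 10 mm of its axis, middle below the rim, platform sunk over 80 mm; cover home and at rest: handle point 252 +-5 mm above the dispenser underside, within 10 mm of its axis, level (0.06 rad), bar along its y (0.2 rad) (all of step 3 and horizontal distance between each of ram1_mid, ram2_mid, ram3_mid, ram4_mid, ram5_mid, ram6_mid and well_rim below 0.01 m and z of ram1_mid in the frame of well between 0.02 and 0.218 m and angle between each of ram1_mid, ram2_mid, ram3_mid, ram4_mid, ram5_mid, ram6_mid's own z axis and vertical below 0.15 rad and z of ram2_mid in the frame of well between 0.02 and 0.218 m and z of ram3_mid in the frame of well between 0.02 and 0.218 m and z of ram4_mid in the frame of well between 0.02 and 0.218 m and z of ram5_mid in the frame of well between 0.02 and 0.218 m and z of ram6_mid in the frame of well between 0.02 and 0.218 m and value of joint lift above 0.08 m and linear speed of cover below 0.02 m/s); the robot touches nothing.
It fails at once if a bystander is pushed more than 30 mm or tipped over (distance of any of bowl, spoon, mug, salt from where it was at the start of the episode above 0.03 m or angle between any of bowl, mug, salt's own z axis and vertical above 0.6 rad).
It fails at once if a ramekin is let fall into the tube (it drops faster than 0.9 m/s over the tube, out of the fingers) ((linear speed of ram1 above 0.9 m/s and horizontal distance between ram1_mid and well_rim below 0.03 m and height (world z) of ram1_mid above 0.1 m and not (contact force between the fingers and ram1 above 0.3 N)) or (linear speed of ram2 above 0.9 m/s and horizontal distance between ram2_mid and well_rim below 0.03 m and height (world z) of ram2_mid above 0.1 m and not (contact force between the fingers and ram2 above 0.3 N)) or (linear speed of ram3 above 0.9 m/s and horizontal distance between ram3_mid and well_rim below 0.03 m and height (world z) of ram3_mid above 0.1 m and not (contact force between the fingers and ram3 above 0.3 N)) or (linear speed of ram4 above 0.9 m/s and horizontal distance between ram4_mid and well_rim below 0.03 m and height (world z) of ram4_mid above 0.1 m and not (contact force between the fingers and ram4 above 0.3 N)) or (linear speed of ram5 above 0.9 m/s and horizontal distance between ram5_mid and well_rim below 0.03 m and height (world z) of ram5_mid above 0.1 m and not (contact force between the fingers and ram5 above 0.3 N)) or (linear speed of ram6 above 0.9 m/s and horizontal distance between ram6_mid and well_rim below 0.03 m and height (world z) of ram6_mid above 0.1 m and not (contact force between the fingers and ram6 above 0.3 N))).
Of ram1, ram2, ram3, ram4, ram5, ram6 only 4 to 6 are there at a start; the rules pass over those that are not, and their reading is None.
At some moment in a run one of ram1, ram2, ram3, ram4, ram5, ram6 may be knocked a few centimetres aside while the robot is not near it.
It also fails if it takes over 210 s, if anything falls off the work surface, if the arm or the gripper's body presses on something with over 40 N, if the wrist force passes 120 N, or if a joint passes its speed limit or range.

## Robot

A 7-joint arm with a two-finger parallel gripper is mounted at the origin on the work surface. World frame = base frame: x ahead of the robot, y to its left, z up, the work surface at z = 0. Lengths are in m, angles in rad, forces in N, time in s.
With the tool pointing down it reaches from about 0.4 to 0.875 m from the base axis. Payload 4.4 kg.
Tool frame: the origin (TCP) lies midway between the tips of the shut fingers; the grasp point (between the pads) lies 19 mm behind it (ctrl.pinch_z is the distance from the TCP to the grasp point, in m); z points along the fingers, y is the line along which they close (so a half turn about z gives the same grasp; the last joint's range is limited). The gripper opens to 85 mm and grips with 20 to 120 N. Pads are 22 mm wide; open, the fingers measure 114 mm over their backs; the gripper's body (76 mm by 85 mm) begins 54 mm behind the grasp point. The pads swing forward as they close: fully open they stand 13 mm farther back than shut.
Start: joints at [-1.338, 0.628, 0.038, 1.517, -0.027, 0.996, -0.02], TCP at [0.191, 0.621, 0.231] pointing down, gripper open.
Joint ranges: [-3.06, 3.06], [-0.37, 2.12], [-1.25, 1.32], [0.18, 2.47], [-1.1, 4.24], [0.23, 1.98], [-2.94, 2.94]. Speed limits (rad/s): [2.57, 2.57, 3.14, 3.14, 3.14, 3.14, 3.14].

## Interface

Orientations are given as [roll, pitch, yaw] about the fixed x, y, z axes, in that order (R = Rz(yaw) Ry(pitch) Rx(roll)).
In Python, from station import sensors, viewer, ctrl gives the robot as it stands.
- The arm moves only by the tool send_rows, never from a script. Its argument "increments" is a list of rows, each a list of 2 entries, a list of its own where there are three numbers: the shift along the tool's x, y, z normalised to -1 to 1, where 1 is 20 mm, then the turn, a rotation vector about the tool's x, y, z normalised to -1 to 1, where 1 is 0.1 rad. A call has exactly 10 rows; each row shifts and turns the commanded pose from where the row before left it, along the tool's axes as they then stand; what a row does not reach is not made up. A row lasts 1/10 s, in which the tool goes at most 50 mm and 8.59 degrees, less where a joint would pass 70% of its speed; a pose out of reach is approached as far as the arm can. A call with a number of a shift or a turn outside -1 to 1 is refused whole. A call with a gripper value outside its range is refused whole. "fingers" is the closure, from 0 (fully open) to 1 (shut), set as the call begins (left out, the last holds). The fingers move at their own pace and stop on an object; "squeeze" is the grip in N (left out, the last holds). Time passes only in rows, so rows that do not move let the fingers close, or fill a call up. It gives the time, the measured TCP pose, the force, the opening and the grip force at its end, in the units of the state.
- sensors.get_obs(): the state, without advancing time (a new reading comes with each control period).
- viewer.grab_frame(name): name is "scene" or "side" or "wrist"; returns a dict with "image" (420x560x3 uint8, red, green, blue), "depth" (420x560 float32, m along the optical axis (not along the pixel's ray), 0 where there is no reading), "fx", "fy", "cx", "cy" (pixels), "k1" (the pictures are not rectified: a ray, as slopes to the right and down, at radius r is drawn at 1 + k1 r^2 times it, then the intrinsics apply), "origin" and "attitude" of the camera in the world; the wrist camera has in their place "hand_eye" (4x4, takes a point from camera to tool coordinates, whose origin is the TCP and whose axes are the flange's). Camera axes: x right, y down, z forward; pixel columns grow to the right and rows downward; lengths in m; the calibration is good to about 2 mm. A picture is of the moment at which its call begins: read the wrist's pose just before it.
- ctrl.close_job(): hands the job in; it is judged then, once.
The state is a dict: "clock": time; "joint_pos": joint angles; "qd": joint speeds; "joint_efforts": joint torques, N m; "tool_pos": TCP position; "tool_rot": TCP orientation; "force": force on the tool from outside, world axes, zero at the start; "ft_torque": the same for the moment, N m; "width": finger opening in m; "grasp_force": force on a finger pad.
Only numpy, scipy, OpenCV 4.12 (cv2) and the standard library are available. Lean on these libraries where they do the work, as an engineer would, in place of code of your own. Each camera call takes 0.05 s, during which the arm holds its last target. There are 200 camera calls.

## Working session

There is one attempt and no reset: what is moved stays moved. The work goes in short steps, Python scripts to look and compute and a tool call to move; the robot and the scene stay as the last step left them, time stands still between calls to the robot, and variables do not carry over. Pictures are saved under pics/ and viewed, at most 14 in all, crops included, and the job is handed in when it is done.

Besides the shell and the picture viewer there is one more tool, called after "Request:" as name(argument=value, ...) on one line, values as JSON. send_rows: Moves the arm, as the interface text tells. Scaled input: -1 to 1 covers 20 mm each way for a shift and 0.1 rad each way for a turn. Its arguments: {"type":"object","properties":{"increments":{"type":"array"},"fingers":{"type":"number"},"squeeze":{"type":"number"}},"required":["increments"]}

```bash
ls; mkdir -p pics; cat > h.py <<'E'
import numpy as np, cv2
from scipy.spatial.transform import Rotation as R
from station import sensors, viewer, ctrl
def rot(a):
    a=np.asarray(a,float)
    if a.shape==(3,3): return a
    if a.size==4: return R.from_quat(a).as_matrix()
    return R.from_euler('xyz',a).as_matrix()
def grab(name,save=None):
    o=sensors.get_obs(); f=viewer.grab_frame(name)
    if 'hand_eye' in f:
        T=np.eye(4);T[:3,:3]=rot(o['tool_rot']);T[:3,3]=o['tool_pos'];T=T@np.array(f['hand_eye'])
    else:
        T=np.eye(4);T[:3,:3]=rot(f['attitude']);T[:3,3]=f['origin']
    f['T']=T
    if save: cv2.imwrite('pics/'+save+'.png',f['image'][:,:,::-1])
    K=np.array([[f['fx'],0,f['cx']],[0,f['fy'],f['cy']],[0,0,1.]])
    h,w=f['depth'].shape
    u,v=np.meshgrid(np.arange(w),np.arange(h))
    p=cv2.undistortPoints(np.stack([u,v],-1).reshape(-1,1,2).astype(np.float64),K,np.array([f['k1'],0,0,0,0.])).reshape(h,w,2)
    d=f['depth'];P=np.stack([p[...,0]*d,p[...,1]*d,d],-1)@T[:3,:3].T+T[:3,3]
    P[d<=0]=np.nan
    f['P']=P
    return f
E
python3 - <<'E'
from h import *
o=sensors.get_obs();print(o,ctrl.pinch_z)
for n in('scene','side','wrist'):
    f=grab(n,n+'0');print(n,f['T'].round(3).tolist(),f['fx'],f['k1'], f.get('attitude'))
    np.save(n+'0.npy',f['P'])
a=cv2.imread('pics/scene0.png');b=cv2.imread('pics/side0.png')
E
```

```text
pics
{'clock': 0.0, 'joint_pos': array([-1.3378028 ,  0.62932924,  0.038437  ,  1.51834231, -0.02699811,
        0.99631062, -0.01998903]), 'qd': array([ 2.25804164e-04,  3.36716909e-05,  3.62133798e-04,  3.22119970e-04,
       -1.92162820e-03, -1.54598649e-03,  7.95577839e-04]), 'joint_efforts': array([-9.71220179e-04, -5.63397217e+01,  1.22597761e+00, -1.93451071e+01,
        1.10689466e-02,  1.03315810e-02, -6.96426724e-06]), 'tool_pos': array([0.19112762, 0.62062299, 0.23040816]), 'tool_rot': array([-3.13972108e+00,  2.20485235e-05,  2.84281573e+00]), 'force': array([ 0.4617936 , -0.32636922,  0.83439192]), 'ft_torque': array([ 0.06103115,  0.02758276, -0.00525875]), 'grasp_force': 0.0, 'width': 0.08524494106842907} 0.0187
scene [[0.675, 0.467, -0.571, 1.438], [0.738, -0.44, 0.512, -0.694], [-0.012, -0.767, -0.642, 1.116], [0.0, 0.0, 0.0, 1.0]] 477.30526792297377 -0.12571323127631293 [-2.26760485  0.01230094  0.83000488]
side [[0.859, -0.355, 0.368, 0.107], [-0.512, -0.591, 0.624, -0.768], [-0.004, -0.725, -0.689, 1.083], [0.0, 0.0, 0.0, 1.0]] 487.10698898536174 0.002293025932153926 [-2.33123664  0.00412218 -0.53721661]
wrist [[0.295, 0.91, 0.292, 0.117], [0.956, -0.28, -0.091, 0.644], [-0.001, 0.306, -0.952, 0.374], [0.0, 0.0, 0.0, 1.0]] 291.05487406537173 0.005465913765000039 None
```

View pics/scene0.png

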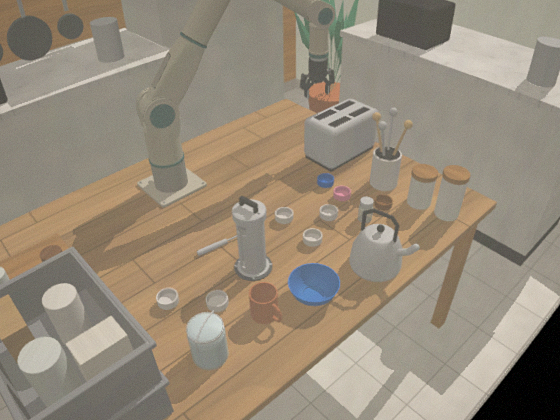

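View pics/side0.png

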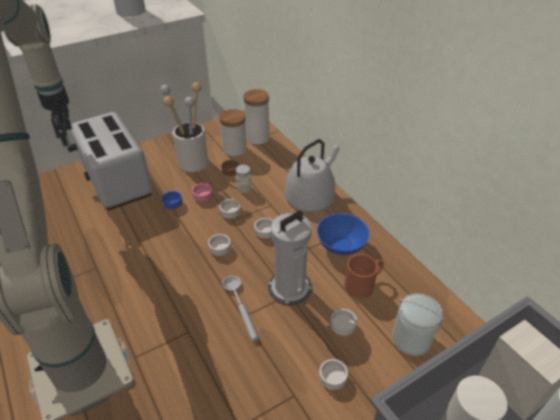

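```bash
python3 - <<'E'
from h import *
P={n:np.load(n+'0.npy') for n in('scene','side')}
im={n:cv2.imread(f'pics/{n}0.png') for n in P}
for n,px in (('scene',[(284,215),(329,213),(313,237),(167,299),(217,302)]),('side',[(230,209),(220,245),(264,229),(344,321),(334,375)])):
    for u,v in px:
        p=P[n][v-14:v+15,u-16:u+17].reshape(-1,3); p=p[(p[:,2]>.029)&(p[:,2]<.042)]
        if len(p)<3: print(n,u,v,len(p),P[n][v,u]);continue
        c,r=cv2.minEnclosingCircle(p[:,:2].astype(np.float32)); print(n,u,v,np.round(c,3),round(r,3),len(p), im[n][v-6:v+6,u-6:u+6].mean((0,1)).round())
# well cover
for n in P:
    q=P[n].reshape(-1,3)
    for lo,hi in((.22,.245),(.248,.257),(.26,.28)):
        m=(q[:,2]>lo)&(q[:,2]<hi)&(np.hypot(q[:,0]-.65,q[:,1])<.35)
        p=q[m]; print(n,lo,len(p), np.median(p,0) if len(p) else '')
for n,px in(('scene',(250,205)),('side',(291,230))):
    u,v=px;p=P[n][v-25:v+26,u-25:u+26]
    s=p.reshape(-1,3);h=s[s[:,2]>.2];print(n,len(h),np.median(h,0),np.percentile(h[:,2],[5,50,95]))
a=cv2.resize(im['scene'][190:330,140:350],None,fx=3.8,fy=3.8,interpolation=cv2.INTER_CUBIC);cv2.imwrite('pics/c0.png',a[:600])
E
```

```text
scene 284 215 0 [ 1.28002487 -0.55171723  0.93876018]
scene 329 213 0 [ 1.27987927 -0.51206035  0.91767723]
scene 313 237 0 [ 1.27976107 -0.52624528  0.90530135]
scene 167 299 0 [ 1.28042859 -0.633246    0.92983961]
scene 217 302 0 [ 1.28092451 -0.60497743  0.90506525]
side 230 209 [0.567 0.305] 0.037 92 [125. 132. 140.]
side 220 245 [0.463 0.18 ] 0.036 108 [134. 142. 150.]
side 264 229 [0.614 0.172] 0.036 81 [130. 137. 145.]
side 344 321 [ 0.621 -0.231] 0.035 148 [116. 122. 129.]
side 334 375 [ 0.512 -0.338] 0.034 172 [159. 167. 176.]
scene 0.22 0 
scene 0.248 0 
scene 0.26 0 
side 0.22 658 [ 0.55327382 -0.07591683  0.24061247]
side 0.248 71 [ 0.56474717 -0.05834003  0.24925093]
side 0.26 180 [ 0.56675027 -0.05388127  0.27259406]
scene 2591 [ 1.28014569 -0.57590703  0.95949614] [0.94024104 0.95949614 0.9764578 ]
side 1233 [ 0.55907425 -0.0643441   0.2437281 ] [0.21803235 0.2437281  0.2735883 ]
```

View pics/c0.png

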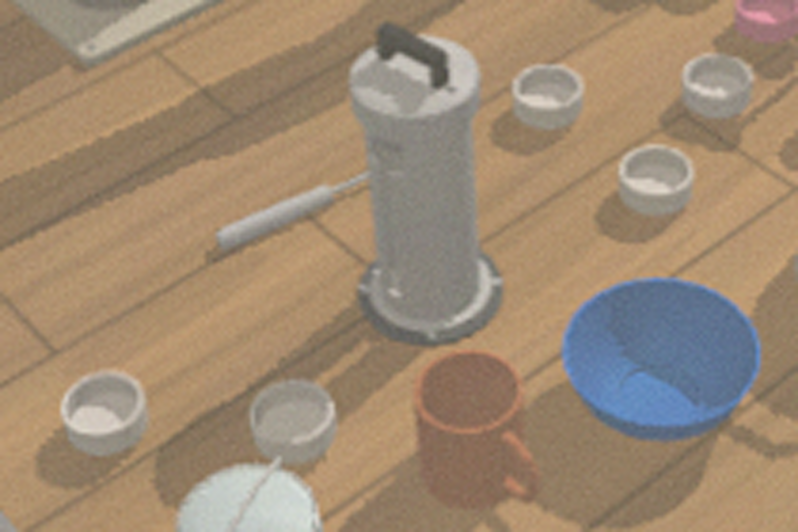

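```bash
cat >> h.py <<'E'
def fitc(p):
    c,r=cv2.minEnclosingCircle(p[:,:2].astype(np.float32)); return np.array(c),r
def lsq(p):
    A=np.c_[2*p[:,:2],np.ones(len(p))];x=np.linalg.lstsq(A,(p[:,:2]**2).sum(1),rcond=None)[0]
    return x[:2],np.sqrt(x[2]+x[0]**2+x[1]**2)
def plan(xyz,yaw=None,n=10,pinch=False):
    """rows: per-row shift (units of 20mm) and turn rz (units .1 rad) for n rows, tool down"""
    o=sensors.get_obs();M=rot(o['tool_rot']);p=np.array(o['tool_pos'])
    y0=np.arctan2(M[1,0],M[0,0]);dy=0 if yaw is None else (yaw-y0+np.pi)%(2*np.pi)-np.pi
    d=np.array(xyz,float)
    if pinch: d=d-np.array([0,0,ctrl.pinch_z])
    d=M.T@(d-p);th=-dy/n
    S=sum(R.from_rotvec([0,0,k*th]).as_matrix() for k in range(n))
    s=np.linalg.solve(S,d)/.02
    e=R.from_matrix(M.T@R.from_euler('xyz',[np.pi,0,y0+dy]).as_matrix()).as_rotvec()
    print('n',n,'shift',s.round(3).tolist(),'rz',round(th/.1,3),'tot',(d*1000).round(1).tolist(),'dyaw',round(dy,3),'q',np.round(o['joint_pos'],2).tolist(),'tilt',R.from_matrix(M).apply([0,0,1]).round(3))
E
python3 - <<'E'
from h import *
P=np.load('side0.npy');q=P.reshape(-1,3)
f=viewer.grab_frame('scene');print(np.nanmin(f['depth']),f['depth'].max(),f['depth'][300,240],f['depth'].dtype)
near=np.hypot(q[:,0]-.57,q[:,1]+.05)<.09
for lo,hi in((.03,.08),(.08,.13),(.13,.19)):
    p=q[near&(q[:,2]>lo)&(q[:,2]<hi)];print(len(p),lsq(p))
p=q[near&(q[:,2]>.232)&(q[:,2]<.255)];print('cover',fitc(p),len(p))
p=q[near&(q[:,2]>.261)&(q[:,2]<.285)];print('bar',p.mean(0),len(p)); u,s,v=np.linalg.svd(p[:,:2]-p[:,:2].mean(0),full_matrices=False);print(v[0],s)
plan([.57,-.12,.40],np.pi/2,20)
E
```

```text
0.0 2.334384 0.28642288 float32
356 (array([ 0.56860851, -0.05221725]), np.float64(0.04038919563538565))
427 (array([ 0.56855169, -0.05220653]), np.float64(0.040272950885123684))
458 (array([ 0.56856296, -0.05204038]), np.float64(0.040240529404613444))
cover (array([ 0.57020962, -0.05195824]), 0.05214842036366463) 819
bar [ 0.56841778 -0.0535293   0.27142564] 173
[-0.99046743 -0.13774714] [0.25582646 0.05863609]
n 20 shift [-2.185, -0.432, -0.421] rz 0.636 tot [-580.1, -596.7, -168.6] dyaw -1.272 q [-1.34, 0.63, 0.04, 1.52, -0.03, 1.0, -0.02] tilt [-0.    -0.001 -1.   ]
```

Request:
send_rows(increments=[[[0,0,-0.8],[0,0,0]],[[0,0,-0.8],[0,0,0]],[[0,0,-0.8],[0,0,0]],[[0,0,-0.8],[0,0,0]],[[0,0,-0.8],[0,0,0]],[[0,0,-0.8],[0,0,0]],[[0,0,-0.8],[0,0,0]],[[0,0,-0.8],[0,0,0]],[[0,0,-0.8],[0,0,0]],[[0,0,-0.8],[0,0,0]]], fingers=0, squeeze=40)

```text
clock: 1.2
tool_pos: [0.1912, 0.621, 0.3917]
tool_rot: [-3.141, -0.0, 2.843]
force: [0.6, 0.4, -0.4]
width: 0.0853
grasp_force: 0.0
```

```bash
python3 - <<'E'
from h import *
plan([.569,-.053,.37],np.pi+.138,40)
plan([.569,-.053,.37],np.pi+.138-np.pi,40)
E
```

```text
n 40 shift [-0.547, -0.805, 0.028] rz -0.109 tot [-559.4, -532.9, 22.0] dyaw 0.437 q [-1.34, 0.52, 0.05, 1.27, -0.02, 1.36, -0.02] tilt [-0.    -0.001 -1.   ]
n 40 shift [-1.135, 0.708, 0.028] rz 0.676 tot [-559.4, -532.9, 22.0] dyaw -2.705 q [-1.34, 0.52, 0.05, 1.27, -0.02, 1.36, -0.02] tilt [-0.    -0.001 -1.   ]
```

Request:
send_rows(increments=[[[-0.55,-0.8,0.03],[0,0,-0.11]],[[-0.55,-0.8,0.03],[0,0,-0.11]],[[-0.55,-0.8,0.03],[0,0,-0.11]],[[-0.55,-0.8,0.03],[0,0,-0.11]],[[-0.55,-0.8,0.03],[0,0,-0.11]],[[-0.55,-0.8,0.03],[0,0,-0.11]],[[-0.55,-0.8,0.03],[0,0,-0.11]],[[-0.55,-0.8,0.03],[0,0,-0.11]],[[-0.55,-0.8,0.03],[0,0,-0.11]],[[-0.55,-0.8,0.03],[0,0,-0.11]]])

```text
clock: 2.2
tool_pos: [0.2586, 0.4382, 0.3852]
tool_rot: [-3.141, -0.0, 2.953]
force: [-0.5, 0.0, -0.8]
width: 0.0857
grasp_force: 0.0
```

Request:
send_rows(increments=[[[-0.55,-0.8,0.03],[0,0,-0.11]],[[-0.55,-0.8,0.03],[0,0,-0.11]],[[-0.55,-0.8,0.03],[0,0,-0.11]],[[-0.55,-0.8,0.03],[0,0,-0.11]],[[-0.55,-0.8,0.03],[0,0,-0.11]],[[-0.55,-0.8,0.03],[0,0,-0.11]],[[-0.55,-0.8,0.03],[0,0,-0.11]],[[-0.55,-0.8,0.03],[0,0,-0.11]],[[-0.55,-0.8,0.03],[0,0,-0.11]],[[-0.55,-0.8,0.03],[0,0,-0.11]]])

```text
clock: 3.2
tool_pos: [0.3452, 0.2646, 0.3792]
tool_rot: [-3.142, -0.0, 3.063]
force: [0.5, -0.6, 0.5]
width: 0.0852
grasp_force: 0.0
```

Request:
send_rows(increments=[[[-0.55,-0.8,0.03],[0,0,-0.11]],[[-0.55,-0.8,0.03],[0,0,-0.11]],[[-0.55,-0.8,0.03],[0,0,-0.11]],[[-0.55,-0.8,0.03],[0,0,-0.11]],[[-0.55,-0.8,0.03],[0,0,-0.11]],[[-0.55,-0.8,0.03],[0,0,-0.11]],[[-0.55,-0.8,0.03],[0,0,-0.11]],[[-0.55,-0.8,0.03],[0,0,-0.11]],[[-0.55,-0.8,0.03],[0,0,-0.11]],[[-0.55,-0.8,0.03],[0,0,-0.11]]])

```text
clock: 4.2
tool_pos: [0.4505, 0.1017, 0.3732]
tool_rot: [3.141, -0.0, -3.11]
force: [-0.1, -0.2, -0.3]
width: 0.0851
grasp_force: 0.0
```

Request:
send_rows(increments=[[[-0.55,-0.8,0.03],[0,0,-0.11]],[[-0.55,-0.8,0.03],[0,0,-0.11]],[[-0.55,-0.8,0.03],[0,0,-0.11]],[[-0.55,-0.8,0.03],[0,0,-0.11]],[[-0.55,-0.8,0.03],[0,0,-0.11]],[[-0.55,-0.8,0.03],[0,0,-0.11]],[[-0.55,-0.8,0.03],[0,0,-0.11]],[[-0.55,-0.8,0.03],[0,0,-0.11]],[[-0.55,-0.8,0.03],[0,0,-0.11]],[[-0.55,-0.8,0.03],[0,0,-0.11]]])

```text
clock: 5.2
tool_pos: [0.5731, -0.0487, 0.3671]
tool_rot: [3.141, -0.0, -3.0]
force: [0.6, 0.5, 0.6]
width: 0.0852
grasp_force: 0.0
```

```bash
python3 - <<'E'
from h import *
f=grab('wrist','w1');q=f['P'].reshape(-1,3)
near=np.hypot(q[:,0]-.569,q[:,1]+.052)<.07
for z in np.arange(.2,.3,.01): print(round(z,2),(near&(q[:,2]>z)&(q[:,2]<z+.01)).sum(),end=' ')
p=q[near&(q[:,2]>.26)&(q[:,2]<.285)];print('bar',cv2.minAreaRect((p[:,:2]*1000).astype(np.float32)),np.median(p,0),len(p))
p=q[near&(q[:,2]>.225)&(q[:,2]<.255)];print('cover',fitc(p),len(p))
plan([.569,-.053,.37],np.pi+.138,10)
E
```

```text
0.2 0 0.21 22 0.22 50 0.23 291 0.24 6590 0.25 31 0.26 32 0.27 1173 0.28 0 0.29 0 bar ((569.62353515625, -49.21139144897461), (62.95212173461914, 13.950981140136719), 8.4950590133667) [ 0.56672239 -0.04934372  0.27493737] 1205
cover (array([ 0.57028681, -0.04902431]), 0.05017336830496788) 6918
n 10 shift [0.029, -0.001, -0.016] rz 0.001 tot [5.8, -0.2, -3.2] dyaw -0.001 q [-0.18, 0.41, 0.33, 1.54, -0.14, 1.21, 1.89] tilt [ 0.001 -0.003 -1.   ]
```

View pics/w1.png

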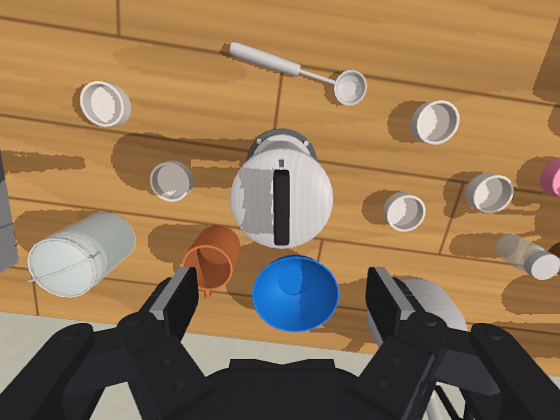

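```bash
python3 - <<'E'
from h import *
f=grab('wrist');P=f['P'];q=P.reshape(-1,3);s=np.load('side0.npy').reshape(-1,3)
for u,v in((105,103),(171,181),(435,122),(404,211),(490,193)):
    p=P[v-32:v+33,u-32:u+33].reshape(-1,3);p=p[(p[:,2]>.02)&(p[:,2]<.045)];print(u,v,fitc(p),p[:,2].max())
p=P[40:105,225:368].reshape(-1,3);p=p[p[:,2]>.006];print('spoon',p.min(0),p.max(0))
g=np.zeros((500,800),np.uint8);seen=np.zeros_like(g)  # x .3-.8, y -.45..+.35, 1mm
for a in(q,s):
    a=a[~np.isnan(a[:,0])];i=((a[:,0]-.3)*1000).astype(int);j=((a[:,1]+.45)*1000).astype(int)
    m=(i>=0)&(i<500)&(j>=0)&(j<800);seen[i[m],j[m]]=1
    m&=(a[:,2]>.008)&(a[:,2]<.31);g[i[m],j[m]]=1
k=np.ones((5,5),np.uint8);seen=cv2.dilate(seen,k);g=cv2.dilate(g,k)
g[seen==0]=1
d=cv2.distanceTransform(1-g,cv2.DIST_L2,5)
X,Y=np.mgrid[.3:.8:.001,-.45:.35:.001][:, :500,:800];rr=np.hypot(X,Y);d[(rr<.42)|(rr>.8)]=0
for _ in range(6):
    i,j=np.unravel_index(d.argmax(),d.shape);print('free',.3+i/1000,-.45+j/1000,d[i,j]);cv2.circle(d,(int(j),int(i)),50,0,-1)
E
```

```text
105 103 (array([ 0.51148438, -0.33478448]), 0.03408445417881012) 0.038260200803003075
171 181 (array([ 0.62066048, -0.22949147]), 0.03357504680752754) 0.038287464739682975
435 122 (array([0.46575031, 0.18178682]), 0.03366938233375549) 0.03771289156000179
404 211 (array([0.61821264, 0.17270681]), 0.03331463783979416) 0.037426922255546446
490 193 (array([0.56408077, 0.30922303]), 0.03391243889927864) 0.037952307076599356
spoon [ 0.39493283 -0.1515347   0.0060078 ] [0.45743582 0.06444106 0.02305966]
free 0.609 -0.45 112.88217
free 0.433 0.34500000000000003 101.71008
free 0.347 -0.23700000000000002 94.29458
free 0.558 -0.45 86.28218
free 0.615 -0.4 85.894585
free 0.694 0.34900000000000003 85.13489
```

Request:
send_rows(increments=[[[0.05,0,0.56],[0,0,0]],[[0.05,0,0.56],[0,0,0]],[[0.05,0,0.56],[0,0,0]],[[0.03,0,0.56],[0,0,0]],[[0,0,0.56],[0,0,0]],[[0,0,0.56],[0,0,0]],[[0,0,0.56],[0,0,0]],[[0,0,0.56],[0,0,0]],[[0,0,0.56],[0,0,0]],[[0,0,0.56],[0,0,0]]])

```text
clock: 6.3
tool_pos: [0.5692, -0.0487, 0.2543]
tool_rot: [-3.142, -0.0, -3.0]
force: [0.4, -0.1, -0.1]
width: 0.0849
grasp_force: 0.0
```

Request:
send_rows(increments=[[[0,0,0],[0,0,0]],[[0,0,0],[0,0,0]],[[0,0,0],[0,0,0]],[[0,0,0],[0,0,0]],[[0,0,0],[0,0,0]],[[0,0,0],[0,0,0]],[[0,0,0],[0,0,0]],[[0,0,0],[0,0,0]],[[0,0,0],[0,0,0]],[[0,0,0],[0,0,0]]], fingers=1, squeeze=60)

```text
clock: 7.3
tool_pos: [0.5695, -0.0489, 0.2558]
tool_rot: [-3.141, 0.001, -3.001]
force: [-0.8, -0.6, 4.8]
width: 0.0125
grasp_force: 60.3
```

Request:
send_rows(increments=[[[0,0,-0.3],[0,0,0]],[[0,0,-0.4],[0,0,0]],[[0,0,-0.4],[0,0,0]],[[0,0,-0.4],[0,0,0]],[[0,0,-0.4],[0,0,0]],[[0,0,-0.4],[0,0,0]],[[0,0,-0.4],[0,0,0]],[[0,0,-0.4],[0,0,0]],[[0,0,-0.3],[0,0,0]],[[0,0,-0.1],[0,0,0]]])

```text
clock: 8.3
tool_pos: [0.5696, -0.0487, 0.3261]
tool_rot: [-3.141, 0.001, -3.0]
force: [-0.0, -0.2, -3.1]
width: 0.0125
grasp_force: 59.3
```

```bash
python3 - <<'E'
from h import *
plan([.40,-.245,.30],-3.0,20)
f=grab('wrist','w2');q=f['P'].reshape(-1,3)
E
```

```text
n 20 shift [0.489, -0.426, 0.065] rz -0.0 tot [195.5, -170.5, 25.9] dyaw 0.0 q [-0.18, 0.44, 0.32, 1.62, -0.15, 1.11, 1.9] tilt [ 0.001 -0.    -1.   ]
```

Request:
send_rows(increments=[[[0.49,-0.43,0.06],[0,0,0]],[[0.49,-0.43,0.06],[0,0,0]],[[0.49,-0.43,0.06],[0,0,0]],[[0.49,-0.43,0.06],[0,0,0]],[[0.49,-0.43,0.06],[0,0,0]],[[0.49,-0.43,0.06],[0,0,0]],[[0.49,-0.43,0.06],[0,0,0]],[[0.49,-0.43,0.06],[0,0,0]],[[0.49,-0.43,0.06],[0,0,0]],[[0.49,-0.43,0.06],[0,0,0]]])

```text
clock: 9.35
tool_pos: [0.4836, -0.1484, 0.3132]
tool_rot: [-3.142, 0.0, -3.0]
force: [-0.9, -1.1, -2.0]
width: 0.0122
grasp_force: 59.3
```

Request:
send_rows(increments=[[[0.49,-0.43,0.06],[0,0,0]],[[0.49,-0.43,0.06],[0,0,0]],[[0.49,-0.43,0.06],[0,0,0]],[[0.49,-0.43,0.06],[0,0,0]],[[0.49,-0.43,0.06],[0,0,0]],[[0.49,-0.43,0.06],[0,0,0]],[[0.49,-0.43,0.06],[0,0,0]],[[0.49,-0.43,0.06],[0,0,0]],[[0.49,-0.43,0.06],[0,0,0]],[[0.49,-0.43,0.06],[0,0,0]]])

```text
clock: 10.35
tool_pos: [0.3986, -0.2473, 0.3012]
tool_rot: [-3.142, -0.0, -3.0]
force: [0.3, 0.8, -2.1]
width: 0.0128
grasp_force: 59.3
```

```bash
python3 - <<'E'
from h import *
plan([.40,-.245,.044],-3.0,20)
f=grab('wrist','w3');q=f['P'].reshape(-1,3);np.save('w3.npy',f['P'])
E
```

```text
n 20 shift [-0.004, 0.005, 0.643] rz -0.0 tot [-1.7, 2.1, 257.2] dyaw 0.0 q [0.2, 0.3, 0.39, 1.91, -0.14, 0.95, 2.37] tilt [-0. -0. -1.]
```

View pics/w3.png

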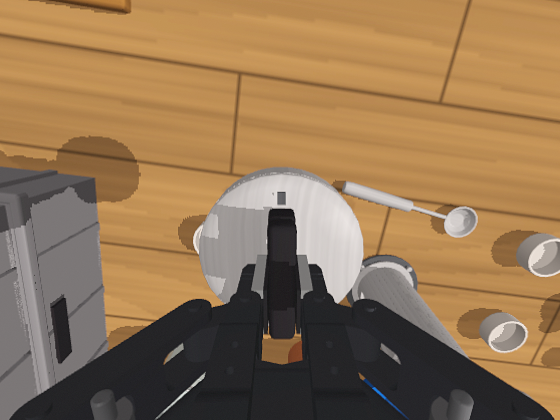

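Request:
send_rows(increments=[[[0,0,0.9],[0,0,0]],[[0,0,0.9],[0,0,0]],[[0,0,0.9],[0,0,0]],[[0,0,0.9],[0,0,0]],[[0,0,0.9],[0,0,0]],[[0,0,0.9],[0,0,0]],[[0,0,0.9],[0,0,0]],[[0,0,0.9],[0,0,0]],[[0,0,0.9],[0,0,0]],[[0,0,0.9],[0,0,0]]])

```text
clock: 11.4
tool_pos: [0.3998, -0.2468, 0.1206]
tool_rot: [-3.141, 0.001, -3.0]
force: [-0.1, 0.2, -2.7]
width: 0.0127
grasp_force: 59.3
```

Request:
send_rows(increments=[[[0,0,0.8],[0,0,0]],[[0,0,0.8],[0,0,0]],[[0,0,0.6],[0,0,0]],[[0,0,0.4],[0,0,0]],[[0,0,0.3],[0,0,0]],[[0,0,0.3],[0,0,0]],[[0,0,0.2],[0,0,0]],[[0,0,0.2],[0,0,0]],[[0,0,0.1],[0,0,0]],[[0,0,0.1],[0,0,0]]])

```text
clock: 12.4
tool_pos: [0.3995, -0.2466, 0.0453]
tool_rot: [-3.141, 0.0, -3.0]
force: [-0.0, 0.2, -3.0]
width: 0.0126
grasp_force: 59.3
```

Lower the last 3 mm slowly, release, and rise.

Request:
send_rows(increments=[[[0,0,0.06],[0,0,0]],[[0,0,0.06],[0,0,0]],[[0,0,0.05],[0,0,0]],[[0,0,0],[0,0,0]],[[0,0,0],[0,0,0]],[[0,0,0],[0,0,0]],[[0,0,0],[0,0,0]],[[0,0,0],[0,0,0]],[[0,0,0],[0,0,0]],[[0,0,0],[0,0,0]]])

```text
clock: 13.4
tool_pos: [0.3995, -0.2467, 0.042]
tool_rot: [-3.141, 0.0, -3.001]
force: [-0.3, -1.9, 2.6]
width: 0.0125
grasp_force: 59.9
```

Request:
send_rows(increments=[[[0,0,0],[0,0,0]],[[0,0,0],[0,0,0]],[[0,0,0],[0,0,0]],[[0,0,0],[0,0,0]],[[0,0,0],[0,0,0]],[[0,0,-0.1],[0,0,0]],[[0,0,-0.4],[0,0,0]],[[0,0,-0.8],[0,0,0]],[[0,0,-1],[0,0,0]],[[0,0,-1],[0,0,0]]], fingers=0)

```text
clock: 14.4
tool_pos: [0.3992, -0.2465, 0.109]
tool_rot: [3.141, -0.0, -3.001]
force: [0.2, 0.0, 0.3]
width: 0.0856
grasp_force: 0.0
```

Request:
send_rows(increments=[[[0,0,-1],[0,0,0]],[[0,0,-1],[0,0,0]],[[0,0,-1],[0,0,0]],[[0,0,-1],[0,0,0]],[[0,0,-1],[0,0,0]],[[0,0,-1],[0,0,0]],[[0,0,-1],[0,0,0]],[[0,0,-1],[0,0,0]],[[0,0,-1],[0,0,0]],[[0,0,-1],[0,0,0]]])

```text
clock: 15.4
tool_pos: [0.3988, -0.2463, 0.3093]
tool_rot: [3.141, 0.0, -3.001]
force: [0.2, 0.5, 1.2]
width: 0.0854
grasp_force: 0.0
```

```bash
python3 - <<'E'
from h import *
f=grab('wrist','w4')
q=f['P'].reshape(-1,3)
near=np.hypot(q[:,0]-.4,q[:,1]+.246)<.07
p=q[near&(q[:,2]>.045)&(q[:,2]<.075)];print('bar',cv2.minAreaRect((p[:,:2]*1000).astype(np.float32)),np.median(p,0),len(p))
plan([.57,-.05,.42],-3.0,15);plan([.57,-.05,.42],np.pi-.6,15)
E
```

```text
bar ((399.65576171875, -246.2725067138672), (62.722232818603516, 13.919610023498535), 8.157822608947754) [ 0.39771366 -0.24628494  0.06095835] 496
n 15 shift [-0.654, 0.571, -0.358] rz -0.001 tot [-196.2, 171.4, -107.4] dyaw 0.001 q [0.18, 0.29, 0.42, 1.9, -0.14, 0.98, 2.37] tilt [ 0.005 -0.002 -1.   ]
n 15 shift [-0.431, 0.777, -0.358] rz 0.494 tot [-196.2, 171.4, -107.4] dyaw -0.741 q [0.18, 0.29, 0.42, 1.9, -0.14, 0.98, 2.37] tilt [ 0.005 -0.002 -1.   ]
```

Request:
send_rows(increments=[[[-0.5,0.43,-0.27],[0,0,0]],[[-0.5,0.43,-0.27],[0,0,0]],[[-0.5,0.43,-0.27],[0,0,0]],[[-0.5,0.43,-0.27],[0,0,0]],[[-0.5,0.43,-0.27],[0,0,0]],[[-0.5,0.43,-0.27],[0,0,0]],[[-0.5,0.43,-0.27],[0,0,0]],[[-0.5,0.43,-0.27],[0,0,0]],[[-0.5,0.43,-0.27],[0,0,0]],[[-0.5,0.43,-0.27],[0,0,0]]])

```text
clock: 16.45
tool_pos: [0.487, -0.1464, 0.3623]
tool_rot: [3.142, -0.0, -3.0]
force: [-0.6, -0.3, -0.2]
width: 0.0853
grasp_force: 0.0
```

Request:
send_rows(increments=[[[-0.5,0.43,-0.27],[0,0,0]],[[-0.5,0.43,-0.27],[0,0,0]],[[-0.5,0.43,-0.27],[0,0,0]],[[-0.5,0.43,-0.27],[0,0,0]],[[-0.5,0.43,-0.27],[0,0,0]],[[-0.5,0.43,-0.27],[0,0,0]],[[-0.5,0.43,-0.27],[0,0,0]],[[-0.5,0.43,-0.27],[0,0,0]],[[-0.5,0.43,-0.27],[0,0,0]],[[-0.5,0.43,-0.27],[0,0,0]]])

```text
clock: 17.45
tool_pos: [0.5738, -0.0472, 0.4163]
tool_rot: [3.142, -0.0, -3.0]
force: [0.0, 0.4, 0.3]
width: 0.0856
grasp_force: 0.0
```

```bash
python3 - <<'E'
from h import *
f=grab('wrist','w5');P=f['P'];q=P.reshape(-1,3)
near=np.hypot(q[:,0]-.57,q[:,1]+.05)<.055
p=q[near&(q[:,2]>.212)&(q[:,2]<.235)];c,r=lsq(p);print('rim',c,r,fitc(p),np.median(p[:,2]),len(p))
c=fitc(p)[0]
a=np.degrees(np.arctan2(p[:,1]-c[1],p[:,0]-c[0]));print(np.histogram(a,36,(-180,180))[0])
b=q[np.hypot(q[:,0]-c[0],q[:,1]-c[1])<.025];print('platform z',np.median(b[:,2]))
m=(P[...,2]>.2)&(np.hypot(P[...,0]-.57,P[...,1]+.05)<.06);v,u=np.where(m);
cv2.imwrite('pics/w5c.png',cv2.resize(f['image'][max(0,v.min()-30):v.max()+30,u.min()-30:u.max()+30,::-1],None,fx=3,fy=3))
# two-fold cutout direction: gap of rim points
aa=np.radians(a);h,_=np.histogram(aa,72,(-np.pi,np.pi));t=np.linspace(-np.pi,np.pi,72,endpoint=False)+np.pi/72
w=(h<.3*np.median(h[h>0]));print('gap deg',np.degrees(t[w]).round(),'axis',np.degrees(np.angle((w*np.exp(2j*t)).sum())/2))
E
```

```text
rim [ 0.56981865 -0.0489218 ] 0.03974923576062908 (array([ 0.57063699, -0.04882871]), 0.042848482728004456) 0.2206848946071324 734
[32 29 31 31 29 28 16  0  0  0  0  0 20 29 31 31 30 32 34 26 32 31 32 31
 23  0  0  0  0  0 10 27 28 30 32 29]
platform z 0.5025416558319967Traceback (most recent call last):
  File "<stdin>", line 9, in <module>
cv2.error: OpenCV(4.12.0) /io/opencv/modules/imgproc/src/resize.cpp:4208: error: (-215:Assertion failed) !ssize.empty() in function 'resize'
```

```bash
cat >> h.py <<'E'
def rams(f,n0=400):
    """white ramekins from HSV + height"""
    P=f['P'];hsv=cv2.cvtColor(f['image'],cv2.COLOR_RGB2HSV)
    m=((P[...,2]>.012)&(P[...,2]<.05)&(hsv[...,1]<60)&(hsv[...,2]>60)).astype(np.uint8)
    n,l,st,_=cv2.connectedComponentsWithStats(cv2.morphologyEx(m,cv2.MORPH_CLOSE,np.ones((3,3),np.uint8)))
    out=[]
    for i in range(1,n):
        p=P[(l==i)&(m>0)]
        p=p[p[:,2]>p[:,2].max()-.012] if len(p)>20 else p
        if len(p)<20: continue
        c,r=fitc(p)
        if .028<r<.039: out.append((c.round(4).tolist(),round(float(r),4),len(p)))
    return out
E
python3 - <<'E'
from h import *
s=np.load('side0.npy')
def top(u,v,w,lo,hi,nm):
    p=s[v-w:v+w,u-w:u+w].reshape(-1,3);p=p[(p[:,2]>lo)&(p[:,2]<hi)];print(nm,fitc(p),len(p),p.min(0).round(3),p.max(0).round(3))
top(361,275,28,.07,.105,'mug');top(203,192,12,.025,.045,'pink');top(172,200,12,.025,.045,'blue');top(343,235,30,.045,.07,'bowl');top(243,178,14,.03,.1,'salt');top(418,325,30,.02,.2,'jar');top(310,190,28,.02,.2,'kettle')
f=grab('wrist','w6');print(rams(f))
plan([.466,.182,.25],-3.047,20)
plan([.618,.173,.25],-3.047,20)
plan([.621,-.229,.25],-3.047,20)
E
```

```text
mug (array([ 0.74993974, -0.14764366]), 0.05560332536697388) 442 [ 0.695 -0.191  0.07 ] [ 0.805 -0.106  0.098]
pink (array([0.52013779, 0.42447779]), 0.03560574725270271) 121 [0.489 0.389 0.025] [0.552 0.46  0.039]
blue (array([0.42220366, 0.44227806]), 0.03624717518687248) 123 [0.388 0.406 0.025] [0.453 0.477 0.038]
bowl (array([ 0.7919113 , -0.03014737]), 0.11184604465961456) 623 [ 0.711 -0.141  0.045] [0.865 0.081 0.07 ]
salt (array([0.67010498, 0.42967656]), 0.06538084149360657) 305 [0.633 0.365 0.03 ] [0.694 0.491 0.091]
jar (array([ 0.74791735, -0.35165215]), 0.05416801944375038) 2225 [ 0.695 -0.402  0.02 ] [ 0.796 -0.302  0.147]
kettle (array([0.82039028, 0.19003166]), 0.12067262083292007) 2044 [0.746 0.071 0.02 ] [0.922 0.305 0.181]
[([0.5112, -0.3349], 0.0338, 485), ([0.4652, 0.1813], 0.0332, 425), ([0.6201, -0.229], 0.0329, 353), ([0.564, 0.3082], 0.034, 406), ([0.6186, 0.1733], 0.0336, 342), ([0.8475, 0.1707], 0.0283, 48)]
n 20 shift [0.202, 0.598, 0.416] rz 0.025 tot [75.1, 241.0, 166.3] dyaw -0.05 q [-0.19, 0.39, 0.34, 1.44, -0.13, 1.33, 1.87] tilt [ 0.001  0.001 -1.   ]
n 20 shift [-0.173, 0.53, 0.416] rz 0.025 tot [-74.0, 210.3, 166.5] dyaw -0.05 q [-0.19, 0.39, 0.34, 1.44, -0.13, 1.33, 1.87] tilt [ 0.001  0.001 -1.   ]
n 20 shift [-0.059, -0.469, 0.415] rz 0.025 tot [-19.2, -188.0, 166.2] dyaw -0.05 q [-0.19, 0.39, 0.34, 1.44, -0.13, 1.33, 1.87] tilt [ 0.001  0.001 -1.   ]
```

Request:
send_rows(increments=[[[-0.175,0.53,0.42],[0,0,0.025]],[[-0.175,0.53,0.42],[0,0,0.025]],[[-0.175,0.53,0.42],[0,0,0.025]],[[-0.175,0.53,0.42],[0,0,0.025]],[[-0.175,0.53,0.42],[0,0,0.025]],[[-0.175,0.53,0.42],[0,0,0.025]],[[-0.175,0.53,0.42],[0,0,0.025]],[[-0.175,0.53,0.42],[0,0,0.025]],[[-0.175,0.53,0.42],[0,0,0.025]],[[-0.175,0.53,0.42],[0,0,0.025]]])

```text
clock: 18.55
tool_pos: [0.5943, 0.0625, 0.3312]
tool_rot: [3.142, -0.0, -3.026]
force: [-0.1, 0.5, 0.5]
width: 0.0853
grasp_force: 0.0
```

Request:
send_rows(increments=[[[-0.175,0.53,0.42],[0,0,0.025]],[[-0.175,0.53,0.42],[0,0,0.025]],[[-0.175,0.53,0.42],[0,0,0.025]],[[-0.175,0.53,0.42],[0,0,0.025]],[[-0.175,0.53,0.42],[0,0,0.025]],[[-0.175,0.53,0.42],[0,0,0.025]],[[-0.175,0.53,0.42],[0,0,0.025]],[[-0.175,0.53,0.42],[0,0,0.025]],[[-0.175,0.53,0.42],[0,0,0.025]],[[-0.175,0.53,0.42],[0,0,0.025]]])

```text
clock: 19.55
tool_pos: [0.618, 0.1716, 0.2471]
tool_rot: [-3.142, -0.0, -3.051]
force: [0.9, -0.2, 0.3]
width: 0.0852
grasp_force: 0.0
```

```bash
python3 - <<'E'
from h import *
f=grab('wrist','w7');r=rams(f);print(r)
c=min(r,key=lambda a:np.hypot(a[0][0]-.6186,a[0][1]-.1733))[0]
plan([*c,-.003],-3.047,20)
E
```

```text
[([0.4332, 0.0325], 0.0333, 345), ([0.4655, 0.1821], 0.0329, 952), ([0.5639, 0.3089], 0.0332, 817), ([0.6173, 0.1738], 0.0328, 613)]
n 20 shift [-0.001, -0.002, 0.621] rz -0.001 tot [-0.4, -0.8, 248.5] dyaw 0.001 q [-0.48, 0.62, 0.28, 1.53, -0.19, 1.02, 1.51] tilt [-0.002  0.001 -1.   ]
```

Request:
send_rows(increments=[[[0,0,0.9],[0,0,0]],[[0,0,1],[0,0,0]],[[0,0,1],[0,0,0]],[[0,0,1],[0,0,0]],[[0,0,1],[0,0,0]],[[0,0,1],[0,0,0]],[[0,0,1],[0,0,0]],[[0,0,1],[0,0,0]],[[0,0,1],[0,0,0]],[[0,0,1],[0,0,0]]])

```text
clock: 20.6
tool_pos: [0.6181, 0.1706, 0.0491]
tool_rot: [-3.141, 0.0, -3.051]
force: [-0.9, 0.5, -0.5]
width: 0.0856
grasp_force: 0.0
```

Request:
send_rows(increments=[[[0,0,0.8],[0,0,0]],[[0,0,0.6],[0,0,0]],[[0,0,0.4],[0,0,0]],[[0,0,0.3],[0,0,0]],[[0,0,0.2],[0,0,0]],[[0,0,0.13],[0,0,0]],[[0,0,0.1],[0,0,0]],[[0,0,0],[0,0,0]],[[0,0,0],[0,0,0]],[[0,0,0],[0,0,0]]])

```text
clock: 21.6
tool_pos: [0.618, 0.1707, -0.0004]
tool_rot: [3.141, 0.001, -3.05]
force: [-0.5, -0.7, -0.4]
width: 0.0854
grasp_force: 0.0
```

Request:
send_rows(increments=[[[0,0,0],[0,0,0]],[[0,0,0],[0,0,0]],[[0,0,0],[0,0,0]],[[0,0,0],[0,0,0]],[[0,0,0],[0,0,0]],[[0,0,0],[0,0,0]],[[0,0,-0.1],[0,0,0]],[[0,0,-0.3],[0,0,0]],[[0,0,-0.5],[0,0,0]],[[0,0,-0.8],[0,0,0]]], fingers=1, squeeze=40)

```text
clock: 22.6
tool_pos: [0.617, 0.1704, 0.0334]
tool_rot: [-3.141, -0.002, -3.05]
force: [0.3, -0.5, -0.9]
width: 0.0636
grasp_force: 44.4
```

Request:
send_rows(increments=[[[0,0,-1],[0,0,0]],[[0,0,-1],[0,0,0]],[[0,0,-1],[0,0,0]],[[0,0,-1],[0,0,0]],[[0,0,-1],[0,0,0]],[[0,0,-1],[0,0,0]],[[0,0,-1],[0,0,0]],[[0,0,-1],[0,0,0]],[[0,0,-1],[0,0,0]],[[0,0,-1],[0,0,0]]])

```text
clock: 23.6
tool_pos: [0.6177, 0.1705, 0.2356]
tool_rot: [3.141, 0.001, -3.051]
force: [0.4, -0.1, -2.3]
width: 0.0633
grasp_force: 44.4
```

Request:
send_rows(increments=[[[0,0,-0.9],[0,0,0]],[[0,0,-0.9],[0,0,0]],[[0,0,-0.2],[0,0,0]],[[0,0,0],[0,0,0]],[[0,0,0],[0,0,0]],[[0,0,0],[0,0,0]],[[0,0,0],[0,0,0]],[[0,0,0],[0,0,0]],[[0,0,0],[0,0,0]],[[0,0,0],[0,0,0]]])

```text
clock: 24.6
tool_pos: [0.6178, 0.1706, 0.2731]
tool_rot: [-3.142, -0.0, -3.05]
force: [0.2, -0.4, -2.4]
width: 0.0636
grasp_force: 44.4
```

```bash
cat >> h.py <<'E'
def held(f):
    """held ramekin rim in world and relative to TCP (tool axes)"""
    o=sensors.get_obs();t=np.array(o['tool_pos']);M=rot(o['tool_rot']);L=(f['P']-t)@M
    hsv=cv2.cvtColor(f['image'],cv2.COLOR_RGB2HSV)
    m=(np.abs(L[...,0])<.05)&(np.abs(L[...,1])<.032)&(L[...,2]>-.05)&(L[...,2]<.02)&(hsv[...,2]>70)
    p=L[m];z=np.percentile(p[:,2],3);k=p[p[:,2]<z+.006];print('held n',len(p),'zrim',z,'circ',lsq(k),'x range',k[:,0].min(),k[:,0].max(),'near y0',k[np.abs(k[:,1])<.008][:,0].min(),k[np.abs(k[:,1])<.008][:,0].max(),'tcp',t.round(4))
E
python3 - <<'E'
from h import *
f=grab('wrist','w8');held(f)
for i in range(3):print(sensors.get_obs()['tool_pos'])
plan([.570,-.0489,.27],-3.047,20)
E
```

```text
held n 16717 zrim -0.0357733017816102 circ (array([0.00119698, 0.00044154]), np.float64(0.030254341034131653)) x range -0.031765777432245804 0.033269875885801194 near y0 -0.031765777432245804 0.033269875885801194 tcp [0.6178 0.1706 0.2732]
[0.6178384  0.17062519 0.27320793]
[0.6178384  0.17062519 0.27320793]
[0.6178384  0.17062519 0.27320793]
n 20 shift [0.17, -0.535, 0.008] rz -0.002 tot [67.6, -214.3, 3.2] dyaw 0.003 q [-0.49, 0.59, 0.29, 1.5, -0.18, 1.08, 1.51] tilt [-0. -0. -1.]
```

View pics/w8.png

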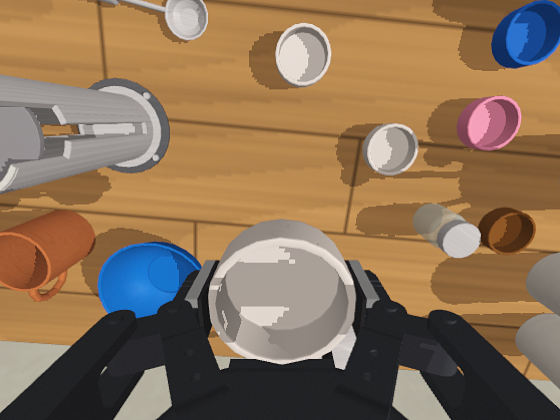

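Request:
send_rows(increments=[[[0.167,-0.535,0.005],[0,0,0]],[[0.167,-0.535,0.005],[0,0,0]],[[0.167,-0.535,0.005],[0,0,0]],[[0.167,-0.535,0.005],[0,0,0]],[[0.167,-0.535,0.005],[0,0,0]],[[0.167,-0.535,0.005],[0,0,0]],[[0.167,-0.535,0.005],[0,0,0]],[[0.167,-0.535,0.005],[0,0,0]],[[0.167,-0.535,0.005],[0,0,0]],[[0.167,-0.535,0.005],[0,0,0]]])

```text
clock: 25.65
tool_pos: [0.5941, 0.0601, 0.2723]
tool_rot: [3.142, -0.0, -3.05]
force: [0.5, 0.0, -1.8]
width: 0.0639
grasp_force: 44.4
```

Request:
send_rows(increments=[[[0.167,-0.535,0.005],[0,0,0]],[[0.167,-0.535,0.005],[0,0,0]],[[0.167,-0.535,0.005],[0,0,0]],[[0.167,-0.535,0.005],[0,0,0]],[[0.167,-0.535,0.005],[0,0,0]],[[0.167,-0.535,0.005],[0,0,0]],[[0.167,-0.535,0.005],[0,0,0]],[[0.167,-0.535,0.005],[0,0,0]],[[0.167,-0.535,0.005],[0,0,0]],[[0.167,-0.535,0.005],[0,0,0]]])

```text
clock: 26.65
tool_pos: [0.5706, -0.0495, 0.2713]
tool_rot: [3.142, 0.0, -3.05]
force: [-0.1, 0.6, -1.1]
width: 0.0637
grasp_force: 44.4
```

```bash
python3 - <<'E'
from h import *
f=grab('wrist','w9');held(f)
q=f['P'].reshape(-1,3);p=q[(np.hypot(q[:,0]-.57,q[:,1]+.049)<.055)&(q[:,2]>.212)&(q[:,2]<.228)];print(len(p),lsq(p) if len(p)>50 else '')
if len(p)>50:print('outer x min',p[:,0].min(),p[:,0].max())
print(sensors.get_obs()['force'])
plan([.571,-.0489,.19],-3.047,10)
E
```

```text
held n 16597 zrim -0.035817275161374375 circ (array([0.0004255 , 0.00265963]), np.float64(0.030287595408479306)) x range -0.03244655636883163 0.03228036999385026 near y0 -0.03244655636883163 0.03228036999385026 tcp [ 0.57   -0.0522  0.2714]
1028 (array([ 0.56689936, -0.0493489 ]), np.float64(0.03771719446208841))
outer x min 0.5276931991068236 0.5549915554092535
[-0.93580206 -2.09108606 -1.50611025]
n 10 shift [-0.007, 0.017, 0.407] rz -0.006 tot [-1.3, 3.4, 81.4] dyaw 0.006 q [-0.16, 0.49, 0.31, 1.7, -0.17, 0.99, 1.87] tilt [-0.    -0.002 -1.   ]
```

View pics/w9.png

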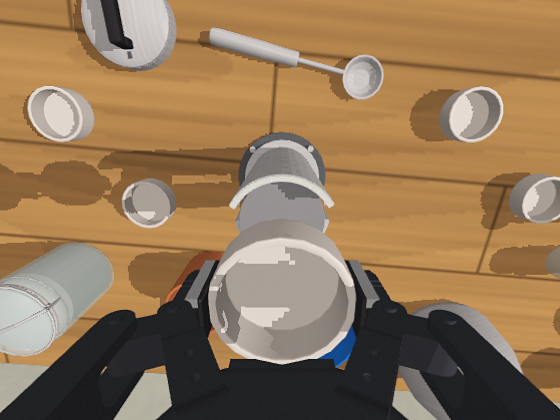

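Request:
send_rows(increments=[[[0,0,0.3],[0,0,0]],[[0,0,0.5],[0,0,0]],[[0,0,0.5],[0,0,0]],[[0,0,0.5],[0,0,0]],[[0,0,0.3],[0,0,0]],[[0,0,0.1],[0,0,0]],[[0,0,0],[0,0,0]],[[0,0,0],[0,0,0]],[[0,0,0],[0,0,0]],[[0,0,0],[0,0,0]]])

```text
clock: 27.7
tool_pos: [0.571, -0.0486, 0.2277]
tool_rot: [-3.142, 0.001, -3.05]
force: [0.1, -0.6, -2.8]
width: 0.0638
grasp_force: 44.4
```

Request:
send_rows(increments=[[[0,0,0.15],[0,0,0]],[[0,0,0.15],[0,0,0]],[[0,0,0.15],[0,0,0]],[[0,0,0.15],[0,0,0]],[[0,0,0.15],[0,0,0]],[[0,0,0],[0,0,0]],[[0,0,0],[0,0,0]],[[0,0,0],[0,0,0]],[[0,0,0],[0,0,0]],[[0,0,0],[0,0,0]]])

```text
clock: 28.7
tool_pos: [0.5709, -0.0486, 0.2124]
tool_rot: [-3.142, 0.0, -3.05]
force: [-1.0, 0.0, -1.9]
width: 0.0638
grasp_force: 44.4
```

Request:
send_rows(increments=[[[0,0,0.15],[0,0,0]],[[0,0,0.15],[0,0,0]],[[0,0,0.15],[0,0,0]],[[0,0,0.15],[0,0,0]],[[0,0,0.15],[0,0,0]],[[0,0,0.15],[0,0,0]],[[0,0,0.15],[0,0,0]],[[0,0,0.1],[0,0,0]],[[0,0,0],[0,0,0]],[[0,0,0],[0,0,0]]])

```text
clock: 29.7
tool_pos: [0.5708, -0.0485, 0.1893]
tool_rot: [3.142, -0.0, -3.05]
force: [1.1, -0.2, -2.0]
width: 0.0637
grasp_force: 44.4
```

Request:
send_rows(increments=[[[0,0,0.15],[0,0,0]],[[0,0,0.15],[0,0,0]],[[0,0,0.15],[0,0,0]],[[0,0,0.05],[0,0,0]],[[0,0,0],[0,0,0]],[[0,0,0],[0,0,0]],[[0,0,0],[0,0,0]],[[0,0,0],[0,0,0]],[[0,0,0],[0,0,0]],[[0,0,0],[0,0,0]]])

```text
clock: 30.7
tool_pos: [0.5707, -0.0485, 0.1793]
tool_rot: [3.142, -0.0, -3.05]
force: [-0.9, -0.5, -1.3]
width: 0.0637
grasp_force: 44.4
```

Request:
send_rows(increments=[[[0,0,0],[0,0,0]],[[0,0,0],[0,0,0]],[[0,0,0],[0,0,0]],[[0,0,0],[0,0,0]],[[0,0,-0.1],[0,0,0]],[[0,0,-0.3],[0,0,0]],[[0,0,-0.6],[0,0,0]],[[0,0,-1],[0,0,0]],[[0,0,-1],[0,0,0]],[[0,0,-1],[0,0,0]]], fingers=0)

```text
clock: 31.7
tool_pos: [0.571, -0.0487, 0.2612]
tool_rot: [-3.141, 0.001, -3.051]
force: [0.3, 1.0, 0.3]
width: 0.0855
grasp_force: 0.0
```

```bash
cat >> h.py <<'E'
def inwell(f):
    q=f['P'].reshape(-1,3);hsv=cv2.cvtColor(f['image'],cv2.COLOR_RGB2HSV).reshape(-1,3)
    d=np.hypot(q[:,0]-.570,q[:,1]+.049)
    p=q[(d<.038)&(q[:,2]>.1)&(q[:,2]<.215)]
    if len(p)<30: print('inwell none',len(p));return
    z=np.percentile(p[:,2],97);k=p[p[:,2]>z-.006];print('inwell top z',z,'circ',fitc(k),len(p))
E
python3 - <<'E'
from h import *
f=grab('wrist','w10');print(rams(f));inwell(f)
plan([.571,-.0489,.27],-3.047,10)
plan([.4655,.182,.27],-3.047,20)
E
```

```text
[([0.5126, -0.3343], 0.0334, 1147), ([0.4666, 0.1815], 0.0337, 1076), ([0.5402, -0.0476], 0.0298, 40), ([0.5642, 0.3079], 0.0334, 612), ([0.6197, -0.2292], 0.0332, 758), ([0.7559, 0.2449], 0.0339, 217)]
inwell top z 0.210801356576535 circ (array([ 0.57446539, -0.04869801]), 0.03592837229371071) 6943
n 10 shift [0.01, 0.002, -0.027] rz -0.004 tot [1.9, 0.3, -5.5] dyaw 0.004 q [-0.17, 0.5, 0.31, 1.7, -0.18, 0.96, 1.87] tilt [ 0.007 -0.    -1.   ]
n 20 shift [0.214, 0.6, -0.016] rz -0.002 tot [86.0, 239.8, -6.3] dyaw 0.004 q [-0.17, 0.5, 0.31, 1.7, -0.18, 0.96, 1.87] tilt [ 0.007 -0.    -1.   ]
```

View pics/w10.png

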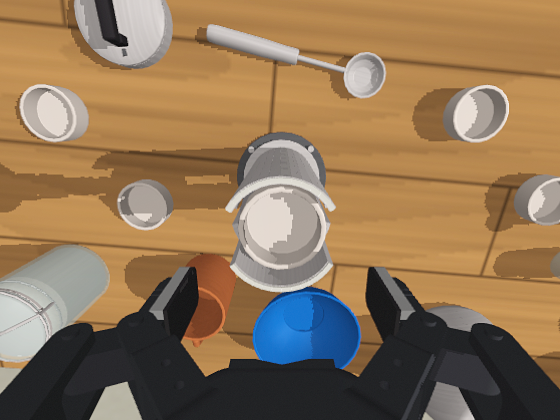

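Request:
send_rows(increments=[[[0.215,0.6,-0.04],[0,0,0]],[[0.215,0.6,-0.04],[0,0,0]],[[0.215,0.6,0],[0,0,0]],[[0.215,0.6,0],[0,0,0]],[[0.215,0.6,0],[0,0,0]],[[0.215,0.6,0],[0,0,0]],[[0.215,0.6,0],[0,0,0]],[[0.215,0.6,0],[0,0,0]],[[0.215,0.6,0],[0,0,0]],[[0.215,0.6,0],[0,0,0]]])

```text
clock: 32.75
tool_pos: [0.5166, 0.068, 0.2609]
tool_rot: [3.142, 0.0, -3.05]
force: [-0.7, -0.5, 0.0]
width: 0.0858
grasp_force: 0.0
```

Request:
send_rows(increments=[[[0.215,0.6,0.4],[0,0,0]],[[0.215,0.6,0.4],[0,0,0]],[[0.215,0.6,0.4],[0,0,0]],[[0.215,0.6,0.4],[0,0,0]],[[0.215,0.6,0.4],[0,0,0]],[[0.215,0.6,0.4],[0,0,0]],[[0.215,0.6,0.4],[0,0,0]],[[0.215,0.6,0.4],[0,0,0]],[[0.215,0.6,0.4],[0,0,0]],[[0.215,0.6,0.4],[0,0,0]]])

```text
clock: 33.75
tool_pos: [0.4629, 0.1836, 0.1803]
tool_rot: [3.142, 0.0, -3.05]
force: [0.1, 0.5, 0.1]
width: 0.0855
grasp_force: 0.0
```

```bash
python3 - <<'E'
from h import *
print(sensors.get_obs()['tool_pos'])
f=grab('wrist');r=rams(f);print(r)
plan([.466,.182,-.002],-3.047,10)
E
```

```text
[0.46288869 0.18359386 0.18025025]
[([0.4658, 0.1822], 0.0328, 947), ([0.5634, 0.3085], 0.0328, 499)]
n 10 shift [-0.026, -0.022, 0.905] rz -0.0 tot [-5.3, -4.4, 181.0] dyaw 0.0 q [-0.62, 0.5, 0.26, 2.0, -0.2, 0.67, 1.43] tilt [-0.003  0.001 -1.   ]
```

Request:
send_rows(increments=[[[-0.07,0,1],[0,0,0]],[[-0.06,0,1],[0,0,0]],[[0,0,1],[0,0,0]],[[0,0,1],[0,0,0]],[[0,0,1],[0,0,0]],[[0,0,1],[0,0,0]],[[0,0,1],[0,0,0]],[[0,0,0.9],[0,0,0]],[[0,0,0.7],[0,0,0]],[[0,0,0.5],[0,0,0]]])

```text
clock: 34.8
tool_pos: [0.4658, 0.1827, -0.0021]
tool_rot: [-3.141, -0.0, -3.051]
force: [-1.6, -0.1, 0.7]
width: 0.0851
grasp_force: 0.0
```

Request:
send_rows(increments=[[[0,0,0],[0,0,0]],[[0,0,0],[0,0,0]],[[0,0,0],[0,0,0]],[[0,0,0],[0,0,0]],[[0,0,0],[0,0,0]],[[0,0,0],[0,0,0]],[[0,0,0],[0,0,0]],[[0,0,-0.3],[0,0,0]],[[0,0,-0.6],[0,0,0]],[[0,0,-1],[0,0,0]]], fingers=1)

```text
clock: 35.8
tool_pos: [0.4652, 0.1825, 0.0372]
tool_rot: [-3.141, -0.002, -3.051]
force: [0.5, 0.4, -1.3]
width: 0.0649
grasp_force: 44.7
```

Request:
send_rows(increments=[[[0,0,-1],[0,0,0]],[[0,0,-1],[0,0,0]],[[0,0,-1],[0,0,0]],[[0,0,-1],[0,0,0]],[[0,0,-1],[0,0,0]],[[0,0,-1],[0,0,0]],[[0,0,-1],[0,0,0]],[[0,0,-1],[0,0,0]],[[0,0,-1],[0,0,0]],[[0,0,-1],[0,0,0]]])

```text
clock: 36.8
tool_pos: [0.4653, 0.1826, 0.2386]
tool_rot: [3.141, 0.0, -3.051]
force: [1.2, 0.4, -1.5]
width: 0.0646
grasp_force: 44.7
```

Request:
send_rows(increments=[[[-0.21,-0.6,-0.35],[0,0,0]],[[-0.21,-0.6,-0.35],[0,0,0]],[[-0.21,-0.6,-0.35],[0,0,0]],[[-0.21,-0.6,-0.35],[0,0,0]],[[-0.21,-0.6,-0.35],[0,0,0]],[[-0.21,-0.6,0],[0,0,0]],[[-0.21,-0.6,0],[0,0,0]],[[-0.2,-0.6,0],[0,0,0]],[[-0.2,-0.6,0],[0,0,0]],[[-0.2,-0.6,0],[0,0,0]]])

```text
clock: 37.8
tool_pos: [0.5183, 0.0661, 0.2716]
tool_rot: [-3.142, -0.001, -3.05]
force: [-0.3, 0.0, -2.1]
width: 0.0648
grasp_force: 44.7
```

Request:
send_rows(increments=[[[-0.21,-0.6,0],[0,0,0]],[[-0.21,-0.6,0],[0,0,0]],[[-0.21,-0.6,0],[0,0,0]],[[-0.21,-0.6,0],[0,0,0]],[[-0.21,-0.6,0],[0,0,0]],[[-0.21,-0.6,0],[0,0,0]],[[-0.21,-0.6,0],[0,0,0]],[[-0.2,-0.6,0],[0,0,0]],[[-0.2,-0.6,0],[0,0,0]],[[-0.2,-0.6,0],[0,0,0]]])

```text
clock: 38.8
tool_pos: [0.5706, -0.0496, 0.2719]
tool_rot: [3.142, -0.0, -3.05]
force: [0.9, 0.4, -0.9]
width: 0.0643
grasp_force: 44.7
```

```bash
python3 - <<'E'
from h import *
f=grab('wrist','w11');held(f);print(rams(f))
E
```

```text
held n 16676 zrim -0.03636457935906002 circ (array([0.00195043, 0.00282942]), np.float64(0.03028097036842654)) x range -0.02987319588460869 0.0339945027534573 near y0 -0.02987319588460869 0.0339945027534573 tcp [ 0.5714 -0.0524  0.272 ]
[([0.5122, -0.3349], 0.0333, 1071), ([0.5428, -0.0484], 0.0322, 45), ([0.565, 0.3078], 0.0343, 671), ([0.6198, -0.2297], 0.0333, 678), ([0.7577, 0.2667], 0.0305, 137)]
```

Request:
send_rows(increments=[[[-0.05,0,0.3],[0,0,0]],[[0,0,0.6],[0,0,0]],[[0,0,0.6],[0,0,0]],[[0,0,0.5],[0,0,0]],[[0,0,0.3],[0,0,0]],[[0,0,0.1],[0,0,0]],[[0,0,0.1],[0,0,0]],[[0,0,0.1],[0,0,0]],[[0,0,0.1],[0,0,0]],[[0,0,0.1],[0,0,0]]])

```text
clock: 39.85
tool_pos: [0.5714, -0.0486, 0.216]
tool_rot: [-3.142, 0.001, -3.05]
force: [-0.7, 0.0, -1.6]
width: 0.0642
grasp_force: 44.7
```

Request:
send_rows(increments=[[[0,0,0.2],[0,0,0]],[[0,0,0.2],[0,0,0]],[[0,0,0.2],[0,0,0]],[[0,0,0.2],[0,0,0]],[[0,0,0.2],[0,0,0]],[[0,0,0.2],[0,0,0]],[[0,0,0.2],[0,0,0]],[[0,0,0.2],[0,0,0]],[[0,0,0.2],[0,0,0]],[[0,0,0.1],[0,0,0]]])

```text
clock: 40.85
tool_pos: [0.5711, -0.0485, 0.1775]
tool_rot: [3.142, -0.0, -3.05]
force: [-0.1, -0.2, -0.6]
width: 0.0645
grasp_force: 44.8
```

Request:
send_rows(increments=[[[0,0,0],[0,0,0]],[[0,0,0],[0,0,0]],[[0,0,0],[0,0,0]],[[0,0,0],[0,0,0]],[[0,0,-0.1],[0,0,0]],[[0,0,-0.3],[0,0,0]],[[0,0,-0.6],[0,0,0]],[[0,0,-1],[0,0,0]],[[0,0,-1],[0,0,0]],[[0,0,-1.0],[0,0,0]]], fingers=0)

```text
clock: 41.85
tool_pos: [0.5714, -0.0486, 0.2598]
tool_rot: [-3.141, 0.001, -3.051]
force: [0.9, -1.1, 0.3]
width: 0.0855
grasp_force: 0.0
```

```bash
python3 - <<'E'
from h import *
print(sensors.get_obs()['tool_pos'],sensors.get_obs()['clock'])
f=grab('wrist','w12');print(rams(f));inwell(f)
E
```

```text
[ 0.57138352 -0.04864226  0.25979235] 41.85
[([0.5124, -0.3345], 0.0332, 1142), ([0.5647, 0.3071], 0.0338, 590), ([0.62, -0.229], 0.0331, 733), ([0.7561, 0.2445], 0.0329, 205)]
inwell top z 0.21045116363169336 circ (array([ 0.58889091, -0.04705716]), 0.03292109817266464) 6889
```

Request:
send_rows(increments=[[[-0.12,-0.69,-0.02],[0,0,0]],[[-0.12,-0.69,-0.02],[0,0,0]],[[-0.12,-0.69,0],[0,0,0]],[[-0.12,-0.69,0],[0,0,0]],[[-0.12,-0.69,0],[0,0,0]],[[-0.12,-0.69,0],[0,0,0]],[[-0.12,-0.69,0],[0,0,0]],[[-0.12,-0.69,0],[0,0,0]],[[-0.12,-0.69,0],[0,0,0]],[[-0.12,-0.69,0],[0,0,0]]])

```text
clock: 42.9
tool_pos: [0.608, -0.1849, 0.2587]
tool_rot: [-3.142, 0.0, -3.05]
force: [-0.0, -0.5, -0.5]
width: 0.0854
grasp_force: 0.0
```

Request:
send_rows(increments=[[[-0.08,-0.46,0.4],[0,0,0]],[[-0.08,-0.46,0.4],[0,0,0]],[[-0.08,-0.46,0.4],[0,0,0]],[[-0.08,-0.46,0.4],[0,0,0]],[[-0.08,-0.46,0.4],[0,0,0]],[[0,0,0.4],[0,0,0]],[[0,0,0.4],[0,0,0]],[[0,0,0.4],[0,0,0]],[[0,0,0.4],[0,0,0]],[[0,0,0.4],[0,0,0]]])

```text
clock: 43.9
tool_pos: [0.6199, -0.2283, 0.1781]
tool_rot: [3.141, 0.0, -3.05]
force: [0.2, 0.3, 0.7]
width: 0.0855
grasp_force: 0.0
```

```bash
python3 - <<'E'
from h import *
plan([.62,-.229,-.002],-3.047,10)
f=grab('wrist');print(rams(f))
E
```

```text
n 10 shift [-0.0, -0.004, 0.9] rz -0.003 tot [-0.0, -0.7, 180.1] dyaw 0.003 q [0.13, 0.72, 0.31, 1.54, -0.25, 0.92, 2.19] tilt [ 0.  0. -1.]
[([0.5123, -0.3346], 0.033, 1572), ([0.6198, -0.2298], 0.0328, 963)]
```

Request:
send_rows(increments=[[[0,0,1],[0,0,0]],[[0,0,1],[0,0,0]],[[0,0,1],[0,0,0]],[[0,0,1],[0,0,0]],[[0,0,1],[0,0,0]],[[0,0,1],[0,0,0]],[[0,0,1],[0,0,0]],[[0,0,0.9],[0,0,0]],[[0,0,0.7],[0,0,0]],[[0,0,0.4],[0,0,0]]])

```text
clock: 44.95
tool_pos: [0.6193, -0.2286, -0.0027]
tool_rot: [3.141, -0.001, -3.05]
force: [0.6, 0.5, 1.2]
width: 0.0853
grasp_force: 0.0
```

Request:
send_rows(increments=[[[0,0,0],[0,0,0]],[[0,0,0],[0,0,0]],[[0,0,0],[0,0,0]],[[0,0,0],[0,0,0]],[[0,0,0],[0,0,0]],[[0,0,0],[0,0,0]],[[0,0,0],[0,0,0]],[[0,0,-0.3],[0,0,0]],[[0,0,-0.6],[0,0,0]],[[0,0,-1],[0,0,0]]], fingers=1)

```text
clock: 45.95
tool_pos: [0.6189, -0.2285, 0.0366]
tool_rot: [3.141, -0.002, -3.051]
force: [-0.4, 0.5, -1.4]
width: 0.0641
grasp_force: 44.5
```

Request:
send_rows(increments=[[[0,0,-1],[0,0,0]],[[0,0,-1],[0,0,0]],[[0,0,-1],[0,0,0]],[[0,0,-1],[0,0,0]],[[0,0,-1],[0,0,0]],[[0,0,-1],[0,0,0]],[[0,0,-1],[0,0,0]],[[0,0,-1],[0,0,0]],[[0,0,-1],[0,0,0]],[[0,0,-1],[0,0,0]]])

```text
clock: 46.95
tool_pos: [0.6195, -0.2289, 0.2385]
tool_rot: [-3.141, 0.001, -3.051]
force: [-0.4, 0.4, -1.0]
width: 0.0643
grasp_force: 44.5
```

Request:
send_rows(increments=[[[0.08,0.46,-0.35],[0,0,0]],[[0.08,0.46,-0.35],[0,0,0]],[[0.08,0.46,-0.35],[0,0,0]],[[0.08,0.46,-0.35],[0,0,0]],[[0.08,0.46,-0.35],[0,0,0]],[[0.08,0.46,0],[0,0,0]],[[0.08,0.46,0],[0,0,0]],[[0.08,0.46,0],[0,0,0]],[[0.08,0.46,0],[0,0,0]],[[0.08,0.46,0],[0,0,0]]])

```text
clock: 47.95
tool_pos: [0.5951, -0.1379, 0.2714]
tool_rot: [3.141, -0.001, -3.05]
force: [-1.0, -0.7, -0.8]
width: 0.0644
grasp_force: 44.5
```

Request:
send_rows(increments=[[[0.08,0.46,0],[0,0,0]],[[0.08,0.46,0],[0,0,0]],[[0.08,0.46,0],[0,0,0]],[[0.08,0.46,0],[0,0,0]],[[0.08,0.46,0],[0,0,0]],[[0.08,0.46,0],[0,0,0]],[[0.08,0.46,0],[0,0,0]],[[0.08,0.46,0],[0,0,0]],[[0.08,0.46,0],[0,0,0]],[[0.08,0.46,0],[0,0,0]]])

```text
clock: 48.95
tool_pos: [0.571, -0.0478, 0.2717]
tool_rot: [-3.142, 0.0, -3.05]
force: [-0.6, 0.6, -0.4]
width: 0.0638
grasp_force: 44.5
```

```bash
python3 - <<'E'
from h import *
f=grab('wrist','w13');held(f);print(rams(f))
E
```

```text
held n 16653 zrim -0.03677270738913761 circ (array([ 0.00085433, -0.00158693]), np.float64(0.030188837899504932)) x range -0.030702763761555046 0.03261053171056567 near y0 -0.030702763761555046 0.03261053171056567 tcp [ 0.5706 -0.0456  0.2716]
[([0.5122, -0.3348], 0.0331, 1047), ([0.5391, -0.0485], 0.0286, 40), ([0.5646, 0.3086], 0.0341, 708), ([0.758, 0.2666], 0.0309, 137)]
```

Good; insert the third one.

Request:
send_rows(increments=[[[0,0,0.3],[0,0,0]],[[0,0,0.6],[0,0,0]],[[0,0,0.6],[0,0,0]],[[0,0,0.5],[0,0,0]],[[0,0,0.3],[0,0,0]],[[0,0,0.1],[0,0,0]],[[0,0,0.1],[0,0,0]],[[0,0,0.1],[0,0,0]],[[0,0,0.1],[0,0,0]],[[0,0,0.1],[0,0,0]]])

```text
clock: 50.0
tool_pos: [0.5713, -0.0485, 0.2158]
tool_rot: [3.142, 0.001, -3.05]
force: [-0.2, 0.5, -1.2]
width: 0.0644
grasp_force: 44.5
```

Request:
send_rows(increments=[[[0,0,0.2],[0,0,0]],[[0,0,0.2],[0,0,0]],[[0,0,0.2],[0,0,0]],[[0,0,0.2],[0,0,0]],[[0,0,0.2],[0,0,0]],[[0,0,0.2],[0,0,0]],[[0,0,0.2],[0,0,0]],[[0,0,0.2],[0,0,0]],[[0,0,0.2],[0,0,0]],[[0,0,0.1],[0,0,0]]])

```text
clock: 51.0
tool_pos: [0.5712, -0.0485, 0.1773]
tool_rot: [-3.142, -0.0, -3.05]
force: [-0.8, -0.6, -0.3]
width: 0.064
grasp_force: 45.2
```

Request:
send_rows(increments=[[[0,0,0],[0,0,0]],[[0,0,0],[0,0,0]],[[0,0,0],[0,0,0]],[[0,0,0],[0,0,0]],[[0,0,-0.1],[0,0,0]],[[0,0,-0.3],[0,0,0]],[[0,0,-0.6],[0,0,0]],[[0,0,-1],[0,0,0]],[[0,0,-1],[0,0,0]],[[0,0,-1.0],[0,0,0]]], fingers=0)

```text
clock: 52.0
tool_pos: [0.5714, -0.0487, 0.2596]
tool_rot: [-3.141, 0.001, -3.051]
force: [-0.9, 0.2, 0.1]
width: 0.0855
grasp_force: 0.0
```

```bash
python3 - <<'E'
from h import *
f=grab('wrist','w14');print(rams(f));inwell(f)
E
```

```text
[([0.5126, -0.3348], 0.0337, 1085), ([0.5636, 0.3078], 0.0335, 597), ([0.7555, 0.2422], 0.0315, 209)]
inwell top z 0.2104925984584134 circ (array([ 0.58879721, -0.04710531]), 0.03291023150086403) 6848
```

View pics/w14.png

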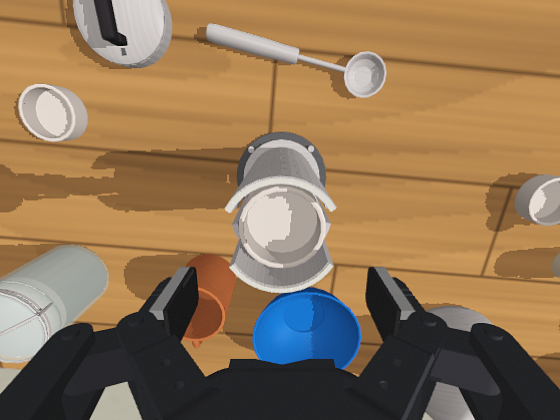

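Request:
send_rows(increments=[[[-0.065,0.9,-0.04],[0,0,0]],[[-0.065,0.9,0],[0,0,0]],[[-0.065,0.9,0],[0,0,0]],[[-0.065,0.9,0],[0,0,0]],[[-0.065,0.9,0],[0,0,0]],[[-0.065,0.9,0],[0,0,0]],[[-0.065,0.9,0],[0,0,0]],[[-0.065,0.9,0],[0,0,0]],[[-0.065,0.9,0],[0,0,0]],[[-0.065,0.9,0],[0,0,0]]])

```text
clock: 53.05
tool_pos: [0.5679, 0.1326, 0.2592]
tool_rot: [3.141, 0.001, -3.051]
force: [0.1, 0.2, -0.9]
width: 0.085
grasp_force: 0.0
```

Request:
send_rows(increments=[[[-0.065,0.9,0.4],[0,0,0]],[[-0.065,0.9,0.4],[0,0,0]],[[-0.065,0.9,0.4],[0,0,0]],[[-0.065,0.9,0.4],[0,0,0]],[[-0.065,0.9,0.4],[0,0,0]],[[-0.065,0.9,0.4],[0,0,0]],[[-0.065,0.9,0.4],[0,0,0]],[[-0.065,0.9,0.4],[0,0,0]],[[-0.065,0.9,0.4],[0,0,0]],[[-0.065,0.69,0.4],[0,0,0]]])

```text
clock: 54.05
tool_pos: [0.5644, 0.3104, 0.1777]
tool_rot: [3.141, -0.0, -3.049]
force: [0.1, -0.3, -0.8]
width: 0.0859
grasp_force: 0.0
```

```bash
python3 - <<'E'
from h import *
plan([.5645,.308,-.002],-3.047,10)
f=grab('wrist');print(rams(f))
E
```

```text
n 10 shift [0.001, -0.012, 0.899] rz -0.002 tot [0.1, -2.5, 179.7] dyaw 0.002 q [-0.72, 0.7, 0.3, 1.6, -0.25, 0.89, 1.34] tilt [-0.     0.001 -1.   ]
[([0.5642, 0.3093], 0.0329, 960)]
```

Request:
send_rows(increments=[[[0,0,1],[0,0,0]],[[0,0,1],[0,0,0]],[[0,0,1],[0,0,0]],[[0,0,1],[0,0,0]],[[0,0,1],[0,0,0]],[[0,0,1],[0,0,0]],[[0,0,1],[0,0,0]],[[0,0,0.9],[0,0,0]],[[0,0,0.7],[0,0,0]],[[0,0,0.4],[0,0,0]]])

```text
clock: 55.1
tool_pos: [0.5644, 0.3077, -0.0027]
tool_rot: [-3.141, -0.001, -3.051]
force: [0.5, -0.5, -0.1]
width: 0.0855
grasp_force: 0.0
```

Request:
send_rows(increments=[[[0,0,0],[0,0,0]],[[0,0,0],[0,0,0]],[[0,0,0],[0,0,0]],[[0,0,0],[0,0,0]],[[0,0,0],[0,0,0]],[[0,0,0],[0,0,0]],[[0,0,0],[0,0,0]],[[0,0,-0.3],[0,0,0]],[[0,0,-0.6],[0,0,0]],[[0,0,-1],[0,0,0]]], fingers=1)

```text
clock: 56.1
tool_pos: [0.5639, 0.3077, 0.0365]
tool_rot: [-3.141, -0.002, -3.05]
force: [1.0, -0.2, -1.4]
width: 0.0653
grasp_force: 44.8
```

Request:
send_rows(increments=[[[0,0,-1],[0,0,0]],[[0,0,-1],[0,0,0]],[[0,0,-1],[0,0,0]],[[0,0,-1],[0,0,0]],[[0,0,-1],[0,0,0]],[[0,0,-1],[0,0,0]],[[0,0,-1],[0,0,0]],[[0,0,-1],[0,0,0]],[[0,0,-1],[0,0,0]],[[0,0,-1],[0,0,0]]])

```text
clock: 57.1
tool_pos: [0.5645, 0.3079, 0.2383]
tool_rot: [3.141, 0.0, -3.051]
force: [-0.6, 0.4, -2.1]
width: 0.0657
grasp_force: 44.8
```

Request:
send_rows(increments=[[[0.065,-0.9,-0.35],[0,0,0]],[[0.065,-0.9,-0.35],[0,0,0]],[[0.065,-0.9,-0.35],[0,0,0]],[[0.065,-0.9,-0.35],[0,0,0]],[[0.065,-0.9,-0.35],[0,0,0]],[[0.065,-0.9,0],[0,0,0]],[[0.065,-0.9,0],[0,0,0]],[[0.065,-0.9,0],[0,0,0]],[[0.065,-0.9,0],[0,0,0]],[[0.065,-0.9,0],[0,0,0]]])

```text
clock: 58.1
tool_pos: [0.568, 0.1262, 0.2712]
tool_rot: [-3.141, -0.001, -3.05]
force: [-0.1, -0.2, -1.8]
width: 0.0657
grasp_force: 44.9
```

Request:
send_rows(increments=[[[0.065,-0.95,0],[0,0,0]],[[0.065,-0.95,0],[0,0,0]],[[0.065,-0.95,0],[0,0,0]],[[0.065,-0.95,0],[0,0,0]],[[0.065,-0.95,0],[0,0,0]],[[0.065,-0.9,0],[0,0,0]],[[0.065,-0.9,0],[0,0,0]],[[0.065,-0.9,0],[0,0,0]],[[0.065,-0.9,0],[0,0,0]],[[0.065,-0.5,0],[0,0,0]]])

```text
clock: 59.1
tool_pos: [0.5709, -0.0524, 0.2713]
tool_rot: [-3.141, -0.0, -3.053]
force: [-0.1, 0.3, -1.8]
width: 0.0654
grasp_force: 44.9
```

```bash
python3 - <<'E'
from h import *
f=grab('wrist','w15');held(f);print(rams(f))
E
```

```text
held n 16791 zrim -0.03665968511753485 circ (array([0.00127831, 0.00172053]), np.float64(0.030190948687801374)) x range -0.03034955352196949 0.033154992842502166 near y0 -0.03034955352196949 0.033154992842502166 tcp [ 0.5708 -0.0538  0.2714]
[([0.5127, -0.3346], 0.0334, 1050), ([0.5406, -0.0547], 0.0296, 33), ([0.7577, 0.2665], 0.031, 147)]
```

Request:
send_rows(increments=[[[0,0.07,0.3],[0,0,0]],[[0,0,0.6],[0,0,0]],[[0,0,0.6],[0,0,0]],[[0,0,0.5],[0,0,0]],[[0,0,0.2],[0,0,0]],[[0,0,0.1],[0,0,0]],[[0,0,0],[0,0,0]],[[0,0,0],[0,0,0]],[[0,0,0],[0,0,0]],[[0,0,0],[0,0,0]]])

```text
clock: 60.15
tool_pos: [0.5714, -0.0484, 0.2258]
tool_rot: [-3.142, 0.001, -3.05]
force: [-0.3, 0.8, -2.6]
width: 0.0655
grasp_force: 44.9
```

Request:
send_rows(increments=[[[0,0,0.26],[0,0,0]],[[0,0,0.26],[0,0,0]],[[0,0,0.26],[0,0,0]],[[0,0,0.26],[0,0,0]],[[0,0,0.26],[0,0,0]],[[0,0,0.26],[0,0,0]],[[0,0,0.26],[0,0,0]],[[0,0,0.26],[0,0,0]],[[0,0,0.26],[0,0,0]],[[0,0,0.1],[0,0,0]]])

```text
clock: 61.15
tool_pos: [0.571, -0.0483, 0.1761]
tool_rot: [3.142, -0.0, -3.05]
force: [-0.1, 0.4, 0.2]
width: 0.0653
grasp_force: 44.9
```

Request:
send_rows(increments=[[[0,0,0],[0,0,0]],[[0,0,0],[0,0,0]],[[0,0,0],[0,0,0]],[[0,0,0],[0,0,0]],[[0,0,-0.1],[0,0,0]],[[0,0,-0.3],[0,0,0]],[[0,0,-0.6],[0,0,0]],[[0,0,-1],[0,0,0]],[[0,0,-1],[0,0,0]],[[0,0,-1.0],[0,0,0]]], fingers=0)

```text
clock: 62.15
tool_pos: [0.5713, -0.0485, 0.2586]
tool_rot: [-3.141, 0.001, -3.051]
force: [-0.6, -0.3, -0.9]
width: 0.0858
grasp_force: 0.0
```

```bash
python3 - <<'E'
from h import *
f=grab('wrist','w16');print(rams(f));inwell(f)
E
```

```text
[([0.5117, -0.3346], 0.0334, 1187), ([0.543, -0.0509], 0.0324, 46), ([0.7554, 0.244], 0.0326, 194)]
inwell top z 0.21059247543479673 circ (array([ 0.58859485, -0.04711139]), 0.03295586258172989) 6802
```

Request:
send_rows(increments=[[[0.21,-0.7,-0.04],[0,0,0]],[[0.21,-0.7,0],[0,0,0]],[[0.21,-0.7,0],[0,0,0]],[[0.21,-0.7,0],[0,0,0]],[[0.21,-0.7,0],[0,0,0]],[[0.21,-0.7,0],[0,0,0]],[[0.21,-0.7,0],[0,0,0]],[[0.21,-0.7,0],[0,0,0]],[[0.21,-0.7,0],[0,0,0]],[[0.21,-0.7,0],[0,0,0]]])

```text
clock: 63.2
tool_pos: [0.5419, -0.1928, 0.2575]
tool_rot: [3.142, 0.0, -3.05]
force: [-0.2, 0.2, 0.1]
width: 0.0856
grasp_force: 0.0
```

Request:
send_rows(increments=[[[0.21,-0.7,0.4],[0,0,0]],[[0.21,-0.7,0.4],[0,0,0]],[[0.21,-0.7,0.4],[0,0,0]],[[0.21,-0.7,0.4],[0,0,0]],[[0.21,-0.7,0.4],[0,0,0]],[[0.21,-0.7,0.4],[0,0,0]],[[0.21,-0.7,0.4],[0,0,0]],[[0.21,-0.7,0.4],[0,0,0]],[[0.21,-0.7,0.4],[0,0,0]],[[0.25,-0.68,0.4],[0,0,0]]])

```text
clock: 64.2
tool_pos: [0.512, -0.3357, 0.1768]
tool_rot: [-3.142, 0.0, -3.05]
force: [-0.7, -0.5, -0.2]
width: 0.0854
grasp_force: 0.0
```

```bash
python3 - <<'E'
from h import *
plan([.5125,-.3347,-.002],-3.047,10)
f=grab('wrist');print(rams(f))
E
```

```text
n 10 shift [-0.003, 0.005, 0.894] rz -0.003 tot [-0.6, 1.0, 178.8] dyaw 0.003 q [0.34, 0.66, 0.32, 1.69, -0.26, 0.84, 2.43] tilt [ 0. -0. -1.]
[([0.5125, -0.3352], 0.0329, 974), ([0.7933, -0.5204], 0.0286, 208)]
```

Request:
send_rows(increments=[[[-0.03,0.05,1],[0,0,0]],[[0,0,1],[0,0,0]],[[0,0,1],[0,0,0]],[[0,0,1],[0,0,0]],[[0,0,1],[0,0,0]],[[0,0,1],[0,0,0]],[[0,0,1],[0,0,0]],[[0,0,0.9],[0,0,0]],[[0,0,0.65],[0,0,0]],[[0,0,0.4],[0,0,0]]])

```text
clock: 65.25
tool_pos: [0.5124, -0.3332, -0.0026]
tool_rot: [3.141, -0.001, -3.05]
force: [0.7, -0.4, 0.6]
width: 0.0854
grasp_force: 0.0
```

Request:
send_rows(increments=[[[0,0,0],[0,0,0]],[[0,0,0],[0,0,0]],[[0,0,0],[0,0,0]],[[0,0,0],[0,0,0]],[[0,0,0],[0,0,0]],[[0,0,0],[0,0,0]],[[0,0,0],[0,0,0]],[[0,0,-0.3],[0,0,0]],[[0,0,-0.6],[0,0,0]],[[0,0,-1],[0,0,0]]], fingers=1)

```text
clock: 66.25
tool_pos: [0.5118, -0.3329, 0.0365]
tool_rot: [3.14, -0.002, -3.051]
force: [-0.5, -0.4, -0.5]
width: 0.0656
grasp_force: 44.9
```

Request:
send_rows(increments=[[[0,0,-1],[0,0,0]],[[0,0,-1],[0,0,0]],[[0,0,-1],[0,0,0]],[[0,0,-1],[0,0,0]],[[0,0,-1],[0,0,0]],[[0,0,-1],[0,0,0]],[[0,0,-1],[0,0,0]],[[0,0,-1],[0,0,0]],[[0,0,-1],[0,0,0]],[[0,0,-1],[0,0,0]]])

```text
clock: 67.25
tool_pos: [0.5123, -0.3333, 0.2382]
tool_rot: [-3.141, 0.0, -3.051]
force: [0.7, -0.3, -1.6]
width: 0.066
grasp_force: 44.9
```

Request:
send_rows(increments=[[[-0.21,0.7,-0.35],[0,0,0]],[[-0.21,0.7,-0.35],[0,0,0]],[[-0.21,0.7,-0.35],[0,0,0]],[[-0.21,0.7,-0.35],[0,0,0]],[[-0.21,0.7,-0.35],[0,0,0]],[[-0.21,0.7,0],[0,0,0]],[[-0.21,0.7,0],[0,0,0]],[[-0.21,0.7,0],[0,0,0]],[[-0.21,0.7,0],[0,0,0]],[[-0.21,0.7,0],[0,0,0]]])

```text
clock: 68.25
tool_pos: [0.5418, -0.189, 0.2712]
tool_rot: [3.141, -0.001, -3.05]
force: [-0.5, 0.3, -2.0]
width: 0.0659
grasp_force: 44.9
```

Request:
send_rows(increments=[[[-0.21,0.7,0],[0,0,0]],[[-0.21,0.7,0],[0,0,0]],[[-0.21,0.7,0],[0,0,0]],[[-0.21,0.7,0],[0,0,0]],[[-0.21,0.7,0],[0,0,0]],[[-0.21,0.7,0],[0,0,0]],[[-0.21,0.7,0],[0,0,0]],[[-0.21,0.7,0],[0,0,0]],[[-0.21,0.7,0],[0,0,0]],[[-0.25,0.68,0],[0,0,0]]])

```text
clock: 69.25
tool_pos: [0.5719, -0.046, 0.2715]
tool_rot: [3.142, -0.0, -3.05]
force: [-0.0, 0.7, -1.3]
width: 0.0657
grasp_force: 44.9
```

```bash
python3 - <<'E'
from h import *
f=grab('wrist','w17');held(f);print(rams(f))
E
```

```text
held n 16682 zrim -0.036901504838063 circ (array([ 0.0027597 , -0.00259874]), np.float64(0.03020623155236042)) x range -0.02902006077214438 0.03443930934708939 near y0 -0.02902006077214438 0.03443930934708939 tcp [ 0.5728 -0.0425  0.2713]
[]
```

Request:
send_rows(increments=[[[0,0,0.3],[0,0,0]],[[0,0,0.6],[0,0,0]],[[0,0,0.6],[0,0,0]],[[0,0,0.5],[0,0,0]],[[0,0,0.2],[0,0,0]],[[0,0,0.1],[0,0,0]],[[0,0,0],[0,0,0]],[[0,0,0],[0,0,0]],[[0,0,0],[0,0,0]],[[0,0,0],[0,0,0]]])

```text
clock: 70.3
tool_pos: [0.5719, -0.0472, 0.2258]
tool_rot: [-3.142, 0.001, -3.05]
force: [-0.1, -0.4, -2.8]
width: 0.0655
grasp_force: 44.9
```

Request:
send_rows(increments=[[[0,-0.07,0.2],[0,0,0]],[[0,0,0.26],[0,0,0]],[[0,0,0.26],[0,0,0]],[[0,0,0.26],[0,0,0]],[[0,0,0.26],[0,0,0]],[[0,0,0.26],[0,0,0]],[[0,0,0.26],[0,0,0]],[[0,0,0.26],[0,0,0]],[[0,0,0.26],[0,0,0]],[[0,0,0.13],[0,0,0]]])

```text
clock: 71.3
tool_pos: [0.5717, -0.0486, 0.1768]
tool_rot: [3.141, -0.0, -3.05]
force: [0.1, 1.0, -0.3]
width: 0.0658
grasp_force: 45.6
```

Request:
send_rows(increments=[[[0,0,0],[0,0,0]],[[0,0,0],[0,0,0]],[[0,0,0],[0,0,0]],[[0,0,0],[0,0,0]],[[0,0,-0.1],[0,0,0]],[[0,0,-0.3],[0,0,0]],[[0,0,-0.6],[0,0,0]],[[0,0,-1],[0,0,0]],[[0,0,-1],[0,0,0]],[[0,0,-1.0],[0,0,0]]], fingers=0)

```text
clock: 72.3
tool_pos: [0.572, -0.0488, 0.2592]
tool_rot: [-3.141, 0.001, -3.051]
force: [0.3, 0.0, -0.4]
width: 0.0854
grasp_force: 0.0
```

Request:
send_rows(increments=[[[0,0,-1],[0,0,0]],[[0,0,-1],[0,0,0]],[[0,0,-1],[0,0,0]],[[0,0,-1],[0,0,0]],[[0,0,-1],[0,0,0]],[[0,0,-1],[0,0,0]],[[0,0,0],[0,0,0]],[[0,0,0],[0,0,0]],[[0,0,0],[0,0,0]],[[0,0,0],[0,0,0]]])

```text
clock: 73.3
tool_pos: [0.5712, -0.0485, 0.3764]
tool_rot: [3.141, -0.002, -3.05]
force: [-0.4, -0.5, 0.2]
width: 0.0851
grasp_force: 0.0
```

```bash
python3 - <<'E'
from h import *
f=grab('wrist','w18');print(rams(f));inwell(f);q=f['P'].reshape(-1,3)
near=np.hypot(q[:,0]-.4,q[:,1]+.246)<.07
p=q[near&(q[:,2]>.045)&(q[:,2]<.075)];print('bar',cv2.minAreaRect((p[:,:2]*1000).astype(np.float32)),len(p))
p=q[(np.hypot(q[:,0]-.57,q[:,1]+.05)<.055)&(q[:,2]>.214)&(q[:,2]<.23)];c=lsq(p)[0];print('rim',c,fitc(p))
for cc in(c,fitc(p)[0],[.5703,-.049]):
    a=np.arctan2(p[:,1]-cc[1],p[:,0]-cc[0]);a=np.sort(a[np.abs(np.hypot(p[:,0]-cc[0],p[:,1]-cc[1])-.04)<.004]);g=np.diff(np.r_[a,a[0]+2*np.pi]);i=np.argsort(g)[-2:];print([(np.degrees(a[k]).round(1),np.degrees(g[k]).round(1),'mid',np.degrees(a[k]+g[k]/2).round(1)) for k in i])
plan([.3997,-.2463,.27],-2.9986,20)
E
```

```text
[]
inwell top z 0.20409843371437886 circ (array([ 0.57507294, -0.04836975]), 0.03567934408783913) 2954
bar ((400.17156982421875, -244.87286376953125), (62.85173034667969, 14.233955383300781), 8.61608600616455) 644
rim [ 0.56983089 -0.0490223 ] (array([ 0.57057649, -0.04870764]), 0.04298606142401695)
[(np.float64(-112.8), np.float64(58.9), 'mid', np.float64(-83.4)), (np.float64(65.5), np.float64(59.3), 'mid', np.float64(95.2))]
[(np.float64(-113.7), np.float64(58.6), 'mid', np.float64(-84.4)), (np.float64(66.4), np.float64(59.6), 'mid', np.float64(96.2))]
[(np.float64(-113.5), np.float64(59.0), 'mid', np.float64(-84.0)), (np.float64(66.2), np.float64(59.3), 'mid', np.float64(95.8))]
n 20 shift [0.483, -0.442, 0.267] rz -0.026 tot [188.8, -181.3, 106.7] dyaw 0.052 q [-0.21, 0.41, 0.38, 1.53, -0.16, 1.24, 1.85] tilt [-0.002  0.    -1.   ]
```

View pics/w18.png

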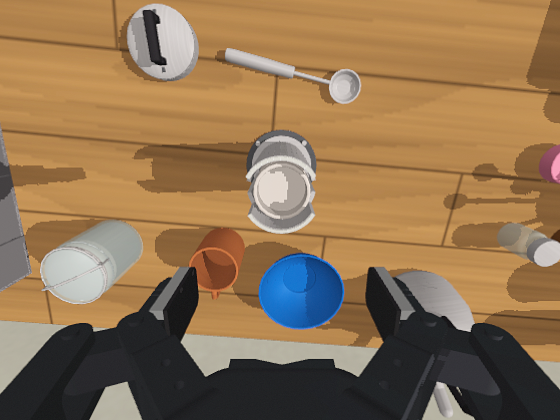

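Request:
send_rows(increments=[[[0.48,-0.44,0.2],[0,0,-0.026]],[[0.48,-0.44,0.2],[0,0,-0.026]],[[0.48,-0.44,0.2],[0,0,-0.026]],[[0.48,-0.44,0.2],[0,0,-0.026]],[[0.48,-0.44,0.2],[0,0,-0.026]],[[0.48,-0.44,0.2],[0,0,-0.026]],[[0.48,-0.44,0.2],[0,0,-0.026]],[[0.48,-0.44,0.2],[0,0,-0.026]],[[0.48,-0.44,0.2],[0,0,-0.026]],[[0.48,-0.44,0.2],[0,0,-0.026]]])

```text
clock: 74.35
tool_pos: [0.4846, -0.1468, 0.337]
tool_rot: [3.142, 0.0, -3.024]
force: [-0.1, 0.0, -0.7]
width: 0.0854
grasp_force: 0.0
```

Request:
send_rows(increments=[[[0.48,-0.44,0.6],[0,0,-0.026]],[[0.48,-0.44,0.6],[0,0,-0.026]],[[0.48,-0.44,0.6],[0,0,-0.026]],[[0.48,-0.44,0.6],[0,0,-0.026]],[[0.48,-0.44,0.6],[0,0,-0.026]],[[0.48,-0.44,0.6],[0,0,-0.026]],[[0.48,-0.44,0.6],[0,0,-0.026]],[[0.48,-0.44,0.6],[0,0,-0.026]],[[0.48,-0.44,0.4],[0,0,-0.026]],[[0.48,-0.44,0.2],[0,0,-0.026]]])

```text
clock: 75.35
tool_pos: [0.4004, -0.2461, 0.2285]
tool_rot: [3.141, -0.001, -2.998]
force: [0.8, 0.6, -1.0]
width: 0.0854
grasp_force: 0.0
```

```bash
python3 - <<'E'
from h import *
f=grab('wrist');q=f['P'].reshape(-1,3)
near=np.hypot(q[:,0]-.4,q[:,1]+.246)<.07
p=q[near&(q[:,2]>.045)&(q[:,2]<.075)];r=cv2.minAreaRect((p[:,:2]*1000).astype(np.float32));print('bar',r,len(p))
p=q[near&(q[:,2]>.022)&(q[:,2]<.043)];print('plate',fitc(p))
print(sensors.get_obs()['tool_pos'])
plan([r[0][0]/1000,r[0][1]/1000,.042],-np.pi+np.radians(8.3),10)
print(rams(grab('side','side1')))
E
```

```text
bar ((399.4193420410156, -246.16783142089844), (62.77376174926758, 13.671285629272461), 8.042926788330078) 742
plate (array([ 0.4001379 , -0.24622516]), 0.05014751851558685)
[ 0.39857116 -0.24800928  0.22833512]
n 10 shift [-0.008, 0.009, 0.932] rz -0.004 tot [-1.6, 1.8, 186.3] dyaw 0.004 q [0.21, 0.4, 0.39, 2.01, -0.21, 0.77, 2.44] tilt [-0.002 -0.001 -1.   ]
[([0.8413, 0.6117], 0.0364, 48), ([0.5705, -0.0833], 0.0287, 45), ([0.3984, -0.2486], 0.031, 23)]
```

Request:
send_rows(increments=[[[0,0,1],[0,0,0]],[[0,0,1],[0,0,0]],[[0,0,1],[0,0,0]],[[0,0,1],[0,0,0]],[[0,0,1],[0,0,0]],[[0,0,1],[0,0,0]],[[0,0,1],[0,0,0]],[[0,0,1],[0,0,0]],[[0,0,0.8],[0,0,0]],[[0,0,0.5],[0,0,0]]])

```text
clock: 76.45
tool_pos: [0.4018, -0.2452, 0.0424]
tool_rot: [3.141, -0.0, -2.998]
force: [0.1, 0.6, -1.0]
width: 0.0854
grasp_force: 0.0
```

Request:
send_rows(increments=[[[0,0,0],[0,0,0]],[[0,0,0],[0,0,0]],[[0,0,0],[0,0,0]],[[0,0,0],[0,0,0]],[[0,0,0],[0,0,0]],[[0,0,0],[0,0,0]],[[0,0,0],[0,0,0]],[[0,0,0],[0,0,0]],[[0,0,0],[0,0,0]],[[0,0,0],[0,0,0]]], fingers=1, squeeze=60)

```text
clock: 77.45
tool_pos: [0.4019, -0.2459, 0.0441]
tool_rot: [-3.141, 0.001, -2.998]
force: [-0.2, 0.9, 5.2]
width: 0.0126
grasp_force: 58.9
```

Request:
send_rows(increments=[[[0,0,-0.4],[0,0,0]],[[0,0,-0.8],[0,0,0]],[[0,0,-1],[0,0,0]],[[0,0,-1],[0,0,0]],[[0,0,-1],[0,0,0]],[[0,0,-1],[0,0,0]],[[0,0,-1],[0,0,0]],[[0,0,-1],[0,0,0]],[[0,0,-1],[0,0,0]],[[0,0,-1],[0,0,0]]])

```text
clock: 78.45
tool_pos: [0.4008, -0.2452, 0.2284]
tool_rot: [3.141, -0.0, -2.999]
force: [0.1, 0.5, -2.5]
width: 0.0126
grasp_force: 58.8
```

Request:
send_rows(increments=[[[0,0,-1],[0,0,0]],[[0,0,-1],[0,0,0]],[[0,0,-1],[0,0,0]],[[0,0,-1],[0,0,0]],[[0,0,0],[0,0,0]],[[0,0,0],[0,0,0]],[[0,0,0],[0,0,0]],[[0,0,0],[0,0,0]],[[0,0,0],[0,0,0]],[[0,0,0],[0,0,0]]])

```text
clock: 79.45
tool_pos: [0.4013, -0.2456, 0.3068]
tool_rot: [3.141, -0.001, -2.998]
force: [-0.2, 0.4, -2.1]
width: 0.0127
grasp_force: 58.9
```

```bash
python3 - <<'E'
from h import *
f=grab('wrist','w19');o=sensors.get_obs();print(o['tool_pos'],o['tool_rot'])
L=(f['P']-np.array(o['tool_pos']))@rot(o['tool_rot'])
m=(np.abs(L[...,0])<.07)&(np.abs(L[...,1])<.07)&(L[...,2]>-.0)&(L[...,2]<.035)
p=L[m];print(len(p),np.percentile(p[:,2],[5,50,95]),fitc(p),p.min(0),p.max(0))
k=p[(p[:,2]>.004)&(p[:,2]<.015)];print(lsq(k),len(k),fitc(k))
plan([.5703,-.0488,.32],np.radians(95.9),20)
E
```

```text
[ 0.40132473 -0.24564316  0.30694692] [ 3.14125378e+00 -6.57423044e-04 -2.99854308e+00]
13344 [0.0107457  0.01351924 0.01864599] (array([0.00223728, 0.00066115]), 0.05014770105481148) [-0.03365175 -0.04890221  0.00020053] [0.0521443  0.05028245 0.0349601 ]
(array([0.00537884, 0.00075551]), np.float64(0.032105391517334124)) 9328 (array([0.0035863 , 0.00056792]), 0.04555754363536835)
n 20 shift [-0.063, 0.721, -0.033] rz 0.805 tot [-195.3, 170.7, -13.1] dyaw -1.611 q [0.15, 0.3, 0.44, 1.9, -0.15, 0.97, 2.38] tilt [-0.001  0.    -1.   ]
```

Request:
send_rows(increments=[[[-0.06,0.72,-0.03],[0,0,0.805]],[[-0.06,0.72,-0.03],[0,0,0.805]],[[-0.06,0.72,-0.03],[0,0,0.805]],[[-0.06,0.72,-0.03],[0,0,0.805]],[[-0.06,0.72,-0.03],[0,0,0.805]],[[-0.06,0.72,-0.03],[0,0,0.805]],[[-0.06,0.72,-0.03],[0,0,0.805]],[[-0.06,0.72,-0.03],[0,0,0.805]],[[-0.06,0.72,-0.03],[0,0,0.805]],[[-0.06,0.72,-0.03],[0,0,0.805]]])

```text
clock: 80.5
tool_pos: [0.4435, -0.1107, 0.3133]
tool_rot: [3.142, -0.0, 2.477]
force: [-0.3, -0.1, -2.1]
width: 0.0121
grasp_force: 58.9
```

Request:
send_rows(increments=[[[-0.06,0.72,-0.03],[0,0,0.805]],[[-0.06,0.72,-0.03],[0,0,0.805]],[[-0.06,0.72,-0.03],[0,0,0.805]],[[-0.06,0.72,-0.03],[0,0,0.805]],[[-0.06,0.72,-0.03],[0,0,0.805]],[[-0.06,0.72,-0.03],[0,0,0.805]],[[-0.06,0.72,-0.03],[0,0,0.805]],[[-0.06,0.72,-0.03],[0,0,0.805]],[[-0.06,0.72,-0.03],[0,0,0.805]],[[-0.06,0.72,-0.03],[0,0,0.805]]])

```text
clock: 81.5
tool_pos: [0.5697, -0.0479, 0.319]
tool_rot: [-3.141, -0.0, 1.672]
force: [0.5, -1.2, -3.3]
width: 0.0125
grasp_force: 58.9
```

Request:
send_rows(increments=[[[0,0,0],[0,0,0]],[[0,0,0],[0,0,0]],[[0,0,0],[0,0,0]],[[0,0,0],[0,0,0]],[[0,0,0],[0,0,0]],[[0,0,0],[0,0,0]],[[0,0,0],[0,0,0]],[[0,0,0],[0,0,0]],[[0,0,0],[0,0,0]],[[0,0,0],[0,0,0]]])

```text
clock: 82.5
tool_pos: [0.5691, -0.0485, 0.3193]
tool_rot: [-3.142, -0.0, 1.675]
force: [0.4, -0.5, -2.3]
width: 0.0125
grasp_force: 58.9
```

```bash
python3 - <<'E'
from h import *
plan([.570,-.0508,.27],np.radians(95.9),10)
f=grab('wrist','w20');o=sensors.get_obs()
q=f['P'].reshape(-1,3);p=q[(np.hypot(q[:,0]-.57,q[:,1]+.049)<.06)&(q[:,2]>.2)&(q[:,2]<.35)];print(np.histogram(p[:,2],15,(.2,.35)))
k=p[(p[:,2]>.29)&(p[:,2]<.315)];print('plate',fitc(k),k.min(0),k.max(0),np.median(k[:,2]))
E
```

```text
n 10 shift [-0.012, 0.003, 0.246] rz 0.001 tot [-2.4, 0.6, 49.3] dyaw -0.001 q [-0.42, 0.51, 0.73, 1.64, -0.36, 1.14, 0.5] tilt [-0.  0. -1.]
(array([    0,     0,     0,     0,     0,     0,     0,    73,   209,
         376, 12711,   141,   346,  3606,   721]), array([0.2 , 0.21, 0.22, 0.23, 0.24, 0.25, 0.26, 0.27, 0.28, 0.29, 0.3 ,
       0.31, 0.32, 0.33, 0.34, 0.35]))
plate (array([ 0.56916457, -0.04533247]), 0.05013818293809891) [ 0.51956813 -0.08393735  0.29018473] [0.61870399 0.00473384 0.31490171] 0.3058456313179311
```

View pics/w20.png

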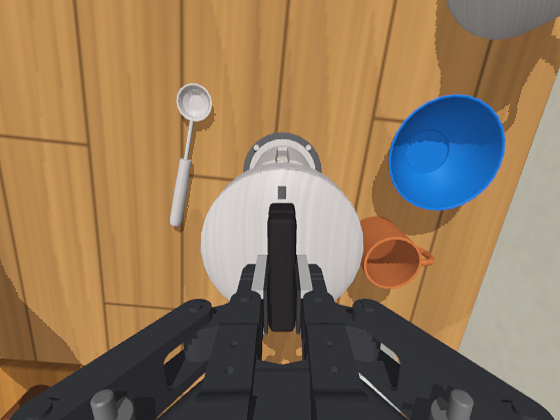

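Request:
send_rows(increments=[[[-0.1,0.04,0.3],[0,0,0]],[[-0.045,0,0.5],[0,0,0]],[[0,0,0.6],[0,0,0]],[[0,0,0.6],[0,0,0]],[[0,0,0.5],[0,0,0]],[[0,0,0.3],[0,0,0]],[[0,0,0.1],[0,0,0]],[[0,0,0],[0,0,0]],[[0,0,0],[0,0,0]],[[0,0,0],[0,0,0]]])

```text
clock: 83.55
tool_pos: [0.5706, -0.0513, 0.2618]
tool_rot: [3.141, 0.0, 1.675]
force: [-0.2, 0.4, -1.9]
width: 0.0127
grasp_force: 59.0
```

Request:
send_rows(increments=[[[0,0,0.07],[0,0,0]],[[0,0,0.07],[0,0,0]],[[0,0,0.07],[0,0,0]],[[0,0,0.07],[0,0,0]],[[0,0,0.07],[0,0,0]],[[0,0,0],[0,0,0]],[[0,0,0],[0,0,0]],[[0,0,0],[0,0,0]],[[0,0,0],[0,0,0]],[[0,0,0],[0,0,0]]])

```text
clock: 84.55
tool_pos: [0.5703, -0.0513, 0.2543]
tool_rot: [3.142, -0.0, 1.675]
force: [-0.8, -0.3, -2.1]
width: 0.0123
grasp_force: 59.0
```

Request:
send_rows(increments=[[[0,0,0.08],[0,0,0]],[[0,0,0.08],[0,0,0]],[[0,0,0.08],[0,0,0]],[[0,0,0.08],[0,0,0]],[[0,0,0.08],[0,0,0]],[[0,0,0.06],[0,0,0]],[[0,0,0.04],[0,0,0]],[[0,0,0],[0,0,0]],[[0,0,0],[0,0,0]],[[0,0,0],[0,0,0]]])

```text
clock: 85.55
tool_pos: [0.5703, -0.0513, 0.2443]
tool_rot: [3.142, -0.0, 1.675]
force: [0.5, 0.4, -2.4]
width: 0.0125
grasp_force: 59.1
```

Request:
send_rows(increments=[[[0,0,0.05],[0,0,0]],[[0,0,0.05],[0,0,0]],[[0,0,0.03],[0,0,0]],[[0,0,0],[0,0,0]],[[0,0,0],[0,0,0]],[[0,0,0],[0,0,0]],[[0,0,0],[0,0,0]],[[0,0,0],[0,0,0]],[[0,0,0],[0,0,0]],[[0,0,0],[0,0,0]]])

```text
clock: 86.55
tool_pos: [0.5704, -0.0513, 0.2441]
tool_rot: [3.14, -0.001, 1.675]
force: [-4.8, 2.3, 14.4]
width: 0.0126
grasp_force: 61.2
```

Request:
send_rows(increments=[[[0,0,0],[0,0,0]],[[0,0,0],[0,0,0]],[[0,0,0],[0,0,0]],[[0,0,0],[0,0,0]],[[0,0,0],[0,0,0]],[[0,0,-0.1],[0,0,0]],[[0,0,-0.4],[0,0,0]],[[0,0,-0.9],[0,0,0]],[[0,0,-1],[0,0,0]],[[0,0,-1],[0,0,0]]], fingers=0)

```text
clock: 87.55
tool_pos: [0.5703, -0.0514, 0.311]
tool_rot: [3.141, 0.0, 1.675]
force: [0.6, 0.2, -0.7]
width: 0.0856
grasp_force: 0.0
```

Request:
send_rows(increments=[[[0,0,-1],[0,0,0]],[[0,0,-1],[0,0,0]],[[0,0,-0.5],[0,0,0]],[[0,0,0],[0,0,0]],[[0,0,0],[0,0,0]],[[0,0,0],[0,0,0]],[[0,0,0],[0,0,0]],[[0,0,0],[0,0,0]],[[0,0,0],[0,0,0]],[[0,0,0],[0,0,0]]])

```text
clock: 88.55
tool_pos: [0.5702, -0.0513, 0.3595]
tool_rot: [-3.141, -0.0, 1.675]
force: [0.0, 0.5, -0.4]
width: 0.0849
grasp_force: 0.0
```

```bash
python3 - <<'E'
from h import *
f=grab('wrist','w21');q=f['P'].reshape(-1,3)
n=np.hypot(q[:,0]-.57,q[:,1]+.049)<.07
p=q[n&(q[:,2]>.248)&(q[:,2]<.275)];print('bar',cv2.minAreaRect((p[:,:2]*1000).astype(np.float32)),np.median(p[:,2]),len(p))
p=q[n&(q[:,2]>.222)&(q[:,2]<.242)];print('plate',fitc(p),np.median(p[:,2]))
A=np.c_[p[:,:2],np.ones(len(p))];k=np.abs(p[:,2]-np.median(p[:,2]))<.004;print('slope',np.linalg.lstsq(A[k],p[k,2],rcond=None)[0])
E
```

```text
bar ((570.3115234375, -47.79128646850586), (13.783798217773438, 62.951297760009766), 5.499632358551025) 0.2610124428357087 1113
plate (array([ 0.5706495, -0.0482223]), 0.050115518271923065) 0.23105691610620627
slope [-0.00037258 -0.00693881  0.23102873]
```

```bash
python3 -c "
from station import ctrl
print(ctrl.close_job())"
```

```text
the job is handed in; nothing more can be done
None
```

The job is handed in at about 89 s of the 210 s limit: all five white ramekins I found are stacked right way up in the tube. The cover is home on the rim: level, its bar in line with the cut-outs, and 14 mm lower than at the start. The hand-in returned no verdict.

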